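# Clear the plate-reading bench: pile the plates, send the cases through the wash-up flap

## Robot

A 6-joint arm with a two-finger parallel gripper is mounted at the origin on the work surface. World frame = base frame: x ahead of the robot, y to its left, z up, the work surface at z = 0. Lengths are in m, angles in rad, forces in N, time in s.
With the tool pointing down it reaches from about 0.375 to 0.975 m from the base axis. Payload 3.8 kg.
Tool frame: the origin (TCP) lies between the finger pads; the fingertips stand 8 mm ahead of it and the grasp point (between the pads) lies 11 mm behind it; z points along the fingers, y is the line along which they close (so a half turn about z gives the same grasp; the last joint's range is limited). The gripper opens to 85 mm and grips with 20 to 120 N. Pads are 22 mm wide; open, the fingers measure 114 mm over their backs; the gripper's body (76 mm by 85 mm) begins 54 mm behind the grasp point. The pads swing forward as they close: fully open they stand 13 mm farther back than shut.
Start: joints at [-1.27, 0.264, 1.604, -0, 1.274, -0.037], TCP at [0.224, -0.637, 0.239] pointing down, gripper open.
Joint ranges: [-2.63, 2.63], [-0.94, 2.18], [0.31, 2.57], [-1.31, 4.45], [0, 2.66], [-2.55, 2.55]. Speed limits (rad/s): [2.57, 2.57, 3.14, 3.14, 3.14, 3.14].

## Interface

Orientations are given as a 3x3 rotation matrix whose columns are the frame's x, y, z axes.
In Python, from station import robot gives the robot as it stands.
- The arm moves only by the tool arm_command, never from a script. Its argument "rows" is a list of rows, each a list of 5 numbers: the shift along the tool's x, y, z in mm, then the turn about the tool's z in rad, then the opening, from -1 (shut) to 1 (fully open). A call has exactly 10 rows; each row shifts and turns the commanded pose from where the row before left it, along the tool's axes as they then stand; what a row does not reach is not made up. A row lasts 1/12 s, in which the tool goes at most 41.7 mm and 7.16 degrees, less where a joint would pass 70% of its speed; a pose out of reach is approached as far as the arm can. A call with a gripper value outside its range is refused whole. The fingers move at their own pace and stop on an object; the grip force is fixed at half the most. Time passes only in rows, so rows that do not move let the fingers close, or fill a call up. It gives the time, the measured TCP pose, the force, the opening and the grip force at its end, in the units of the state.
- robot.read_state(): the state, without advancing time (a new reading comes with each control period).
- robot.capture(name): name is "scene" or "top"; returns the picture (480x640x3 uint8, red, green, blue); there is no depth.
- robot.camera_model(name): a dict with "mtx" (3x3 intrinsics, pixels), "extrinsics" (4x4, takes a point from world to camera coordinates). Camera axes: x right, y up, looking along -z (the intrinsics and any distortion apply to the point x, -y, -z); pixel columns grow to the right and rows downward; lengths in m; the calibration is good to about 2 mm. A picture is of the moment at which its call begins. camera_model takes no time and is no camera call.
- robot.hand_in(): hands the job in; it is judged then, once.
Trained networks look in the newest picture that a camera, given by its name, has taken for a name from the list of things; names that differ only in an ending like _2 or _b are one class to them, and where a whole thing is asked for, a point or a joint stands for the part that bears it (a point fixed in the world has none). Each returns a list of dicts, best first, with "p" (0 to 1); they miss things now and then, are a little off and sometimes report something else, mostly with a low value. They report only what shows in the picture. A call takes as long as a camera call.
- robot.boxes_of(thing, camera): "xyz" ([x, y, z] in m, in world coordinates, good to about 4 mm: the middle of the surface that is visible of it).
- robot.regions_of(thing, camera): "mask" (480x640 bool, what is visible of it).
- robot.landmark_of(thing, camera): "xyz" ([x, y, z] in m, in world coordinates, good to about 4 mm: a listed point, or the origin of a listed thing).
The state is a dict: "time": time; "qpos": joint angles; "joint_vel": joint speeds; "tau": joint torques, N m; "tool_pos": TCP position; "orientation": TCP orientation; "ft_force": force on the tool from outside, world axes, zero at the start; "moment": the same for the moment, N m; "finger_gap": finger opening in m; "grip_force": force on a finger pad.
Only numpy, scipy, OpenCV 4.12 (cv2) and the standard library are available. Lean on these libraries where they do the work, as an engineer would, in place of code of your own. Each camera call takes 0.05 s, during which the arm holds its last target. There are 200 camera calls.

## Task

Plate reading is finished, so clear the bench: stack all the flat well plates, also one left on the hatch's landing, squarely in one pile on the low board, centred on its corner marks, keeping them level all the while; and send every used steel slide case to wash-up by setting it on the hatch's landing and pushing it through the sprung flap until it drops inside and the flap swings shut behind it. Leave the bottles, jar, beaker and bowl standing where they are.

Things in the scene. Friction and masses are not known exactly. Their poses are not given: they have to be found in the camera images.
- plate1: Flat pale grey well plate with ten round wells in its top, solid, 110 x 54 x 16 mm, 70 g, held across its 54 mm width; origin: centre of the underside, x along the 110 mm, z up. Three or four plates are present (None when absent), lying at the start on the light table and sometimes one on the hatch's landing.
- plate2: Flat pale grey well plate with ten round wells in its top, solid, 110 x 54 x 16 mm, 70 g, held across its 54 mm width; origin: centre of the underside, x along the 110 mm, z up. Three or four plates are present (None when absent), lying at the start on the light table and sometimes one on the hatch's landing.
- plate3: Flat pale grey well plate with ten round wells in its top, solid, 110 x 54 x 16 mm, 70 g, held across its 54 mm width; origin: centre of the underside, x along the 110 mm, z up. Three or four plates are present (None when absent), lying at the start on the light table and sometimes one on the hatch's landing.
- plate4: Flat pale grey well plate with ten round wells in its top, solid, 110 x 54 x 16 mm, 70 g, held across its 54 mm width; origin: centre of the underside, x along the 110 mm, z up. Three or four plates are present (None when absent), lying at the start on the light table and sometimes one on the hatch's landing.
- case1: Used steel slide case, a closed smooth box 90 x 50 x 30 mm high with a dark lid seam, about 220 g, held across its 50 mm width; origin: centre of the underside, x along the 90 mm, z up. Two or three cases are present (None when absent), on the bench at the two ends of the board or on the light table. It may land in the hatch any way up.
- case2: Used steel slide case, a closed smooth box 90 x 50 x 30 mm high with a dark lid seam, about 220 g, held across its 50 mm width; origin: centre of the underside, x along the 90 mm, z up. Two or three cases are present (None when absent), on the bench at the two ends of the board or on the light table. It may land in the hatch any way up.
- case3: Used steel slide case, a closed smooth box 90 x 50 x 30 mm high with a dark lid seam, about 220 g, held across its 50 mm width; origin: centre of the underside, x along the 90 mm, z up. Two or three cases are present (None when absent), on the bench at the two ends of the board or on the light table. It may land in the hatch any way up.
- hatch: Fixed white wash-up hatch, left or right of the light table: a raised landing on the robot's side, then a flap opening, then a covered tub. Origin: on the bench under the landing's centre; x points from the landing through the opening (roughly away from the robot), z up. Landing 110 mm above the bench; tub x = 75 to 420 mm, 148 mm wide inside, clear lid, top 184 mm above the bench.
- landing (a point): Centre of the landing's level steel top, 110 mm above the bench, 150 mm along the hatch's x (-75 to +75) and 160 mm along y, with rails 10 mm high along its two sides (inner faces at y = +-74 mm).
- sill (a point): Centre of the sill where the landing ends (hatch x = 75 mm). The opening here is 108 mm wide and 66 mm high, its frame 12 mm thick; the lintel's top is 74 mm above the landing. Right behind the sill a slick chute slopes down at 41 degrees into the tub: a case pushed well over half its length past the sill tips in and slides away.
- flap (a joint): Sprung flap, plain grey panel 106 mm wide and 62 mm high, hung from the top of the opening, 4 mm behind the sill. 0 rad = shut (hanging upright), grows to 1.5 as its lower edge is pushed inwards, away from the landing; it does not open outwards. Light: under 1 N at its lower edge; springs shut by itself when free.
- board: Fixed low wooden board 120 x 120 x 12 mm on the other side of the light table from the hatch, with black corner marks showing where the pile goes; origin: centre of its underside, x along the pile's long side.
- board_top (a point): Centre of the board's top face, 12 mm above the bench; the pile is centred here, long side along the board's x.
- lighttable: Fixed flat light table with a bright white panel, 300 (x) x 280 (y) x 12 mm high, in the middle of the bench; origin: centre of its underside.
- reagent: Bystander, leave it standing: amber reagent bottle, 60 mm across, 140 mm high, beyond the light table; origin: centre of its underside.
- jar: Bystander, leave it standing: small jar, 48 mm across, 65 mm high, beyond the light table, right of the reagent bottle; origin: centre of its underside.
- beaker: Bystander, leave it standing: glass beaker, 68 mm across, 85 mm high, beyond the board, farther than the case there; origin: centre of its underside.
- washbottle: Bystander, leave it standing: white wash bottle, 70 mm across, 170 mm high, far left; origin: centre of its underside.
- dishbowl: Bystander, leave it standing: white bowl, 100 mm across, 50 mm high, far right; origin: centre of its underside.

How it is judged:
At the end, for the whole second after the job is handed in: Every case present lies at rest in the tub and the flap is shut (under 0.1 rad); the plates present lie flat in one pile on the board, each within 12 mm of its centre, 10 mm of each other and 0.14 rad of its x axis and of each other (value of joint flap below 0.1 rad and x of case1 in the frame of hatch between 0.085 and 0.42 m and y of case1 in the frame of hatch between -0.08 and 0.08 m and height (world z) of each of case1, case2, case3 below 0.178 m and linear speed of each of case1, case2, case3 below 0.03 m/s and x of case2 in the frame of hatch between 0.085 and 0.42 m and y of case2 in the frame of hatch between -0.08 and 0.08 m and x of case3 in the frame of hatch between 0.085 and 0.42 m and y of case3 in the frame of hatch between -0.08 and 0.08 m and horizontal distance between each of plate1, plate2, plate3, plate4 and board_top below 0.012 m and angle between the x axis of each of plate1, plate2, plate3, plate4 and the x axis of board, either way round below 0.14 rad and angle between each of plate1, plate2, plate3, plate4's own z axis and vertical below 0.06 rad and height (world z) of each of plate1, plate2, plate3, plate4 below 0.068 m and linear speed of each of plate1, plate2, plate3, plate4 below 0.02 m/s and horizontal distance between plate1 and plate2 below 0.01 m and angle between the x axis of plate1 and the x axis of plate2, either way round below 0.14 rad and horizontal distance between each of plate1, plate2 and plate3 below 0.01 m and angle between the x axis of each of plate1, plate2 and the x axis of plate3, either way round below 0.14 rad and horizontal distance between each of plate1, plate2, plate3 and plate4 below 0.01 m and angle between the x axis of each of plate1, plate2, plate3 and the x axis of plate4, either way round below 0.14 rad); the robot touches nothing.
It fails at once if a well plate is tipped up (more than 40 degrees) (angle between any of plate1, plate2, plate3, plate4's own z axis and vertical above 0.7 rad).
It fails at once if a bystander (bottle, jar, beaker, wash bottle, bowl) is knocked over or shoved more than 80 mm (angle between any of reagent, jar, beaker, washbottle, dishbowl's own z axis and vertical above 0.6 rad or distance of any of reagent, jar, beaker, washbottle, dishbowl from where it was at the start of the episode above 0.08 m).
Of plate1, plate2, plate3, plate4 only 3 to 4 are there at a start; the rules pass over those that are not, and their reading is None.
Of case1, case2, case3 only 2 to 3 are there at a start; the rules pass over those that are not, and their reading is None.
At some moment in a run one of plate1, plate2, plate3, plate4, case1, case2, case3 may be knocked a few centimetres aside while the robot is not near it.
It also fails if it takes over 210 s, if anything falls off the work surface, if the arm or the gripper's body presses on something with over 40 N, if the wrist force passes 120 N, or if a joint passes its speed limit or range.

## Working session

There is one attempt and no reset: what is moved stays moved. The work goes in short steps, Python scripts to look and compute and a tool call to move; the robot and the scene stay as the last step left them, time stands still between calls to the robot, and variables do not carry over. Pictures are saved under pics/ and viewed, at most 14 in all, crops included, and the job is handed in when it is done.

Besides the shell and the picture viewer there is one more tool, called after ">>>" by a JSON object that holds its "name" and its "arguments", one argument or row to a line. arm_command: Moves the arm, as the interface text tells. Its arguments: {"type":"object","properties":{"rows":{"type":"array"}},"required":["rows"]}

```bash
mkdir -p pics; ls; python3 - <<'E'
from station import robot
import cv2,numpy as np
for c in("top","scene"):
    im=robot.capture(c); cv2.imwrite(f"pics/{c}0.png",im[:,:,::-1])
    for t in("plate1","case1","hatch","board","lighttable"):
        print(c,t,[(round(d['p'],2),np.round(d['xyz'],3).tolist()) for d in robot.landmark_of(t,c)])
    m=robot.camera_model(c);print(m['mtx'],m['extrinsics'])
for t in("landing","sill","board_top","reagent","jar","beaker"):
    print(t,[(round(d['p'],2),np.round(d['xyz'],3).tolist()) for d in robot.landmark_of(t,"top")])
s=robot.read_state();print(s['time'],s['tool_pos'],s['orientation'],s['finger_gap'])
E
```

```text
pics
top plate1 [(0.95, [0.647, -0.064, 0.014]), (0.86, [0.485, -0.063, 0.012]), (0.85, [0.444, 0.3, 0.109])]
top case1 [(0.89, [0.633, 0.071, 0.017]), (0.63, [0.351, -0.298, 0.001])]
top hatch [(0.67, [0.454, 0.299, -0.002])]
top board [(0.59, [0.473, -0.287, 0.0])]
top lighttable [(0.97, [0.566, 0.004, 0.002]), (0.59, [0.456, 0.301, -0.001]), (0.55, [0.804, 0.045, 0.002])]
[[552.42350282   0.         319.243999  ]
 [  0.         552.42350282 234.51504528]
 [  0.           0.           1.        ]] [[-0.02624969 -0.9996324  -0.00678417  0.03419927]
 [ 0.99847372 -0.02654794  0.04842967 -0.56405388]
 [-0.04859197 -0.00550256  0.99880356 -1.54928585]
 [ 0.          0.          0.          1.        ]]
scene plate1 [(0.92, [0.482, -0.066, 0.012]), (0.68, [0.649, -0.061, 0.014]), (0.65, [0.436, 0.305, 0.109])]
scene case1 [(0.84, [0.639, 0.075, 0.01])]
scene hatch [(0.74, [0.455, 0.298, -0.003]), (0.27, [0.476, -0.286, -0.004])]
scene board [(0.98, [0.478, -0.286, -0.005])]
scene lighttable [(0.79, [0.564, 0.005, -0.0]), (0.51, [0.475, -0.286, 0.013])]
[[589.94749798   0.         312.1261365 ]
 [  0.         589.94749798 246.55100709]
 [  0.           0.           1.        ]] [[ 0.76865969  0.63953558 -0.0125111  -0.44004202]
 [-0.41730438  0.51619102  0.74793307  0.11916319]
 [ 0.48478793 -0.56968507  0.66365623 -1.90015512]
 [ 0.          0.          0.          1.        ]]
landing [(0.85, [0.454, 0.299, 0.107])]
sill [(0.74, [0.533, 0.303, 0.111])]
board_top [(0.87, [0.476, -0.283, 0.01]), (0.38, [0.649, -0.066, 0.015])]
reagent [(0.61, [0.802, 0.045, 0.002])]
jar []
beaker [(0.91, [0.744, -0.271, 0.002])]
0.9 [ 0.22369228 -0.63686011  0.23930126] [[ 9.43478982e-01  3.31432363e-01 -8.77184355e-06]
 [ 3.31432362e-01 -9.43478981e-01 -3.76227978e-05]
 [-2.07454628e-05  3.25890461e-05 -9.99999999e-01]] 0.08525257080029361
```

View pics/top0.png

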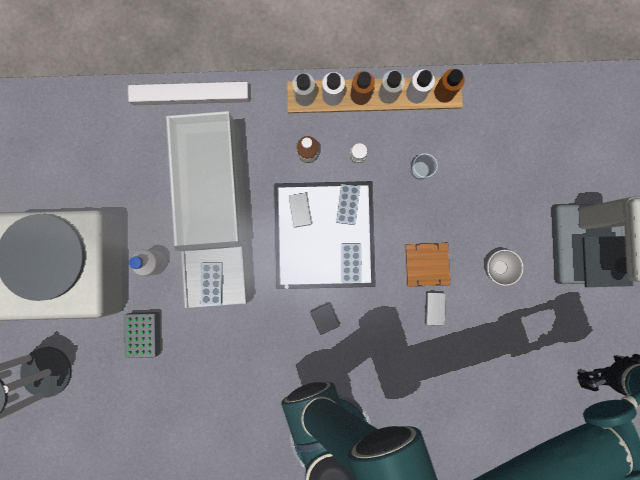

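View pics/scene0.png

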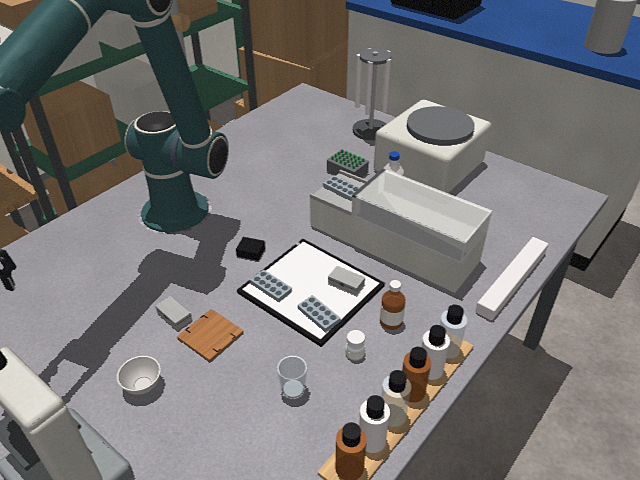

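The top view shows plates at (347,204), (351,263) and on the landing (211,283). Cases are on the light table at (300,209) and near the board at (436,308). The black block at (325,318) is a distractor. The board is at (428,264), its marks long in image-vertical.

```bash
cat > h.py <<'E'
from station import robot
import cv2,numpy as np
def unproj(px,z,cam="top"):
    m=robot.camera_model(cam);K=m['mtx'];E=m['extrinsics'];R,t=E[:3,:3],E[:3,3];C=-R.T@t
    px=np.atleast_2d(px).astype(float)
    r=np.c_[(px[:,0]-K[0,2])/K[0,0],-(px[:,1]-K[1,2])/K[1,1],-np.ones(len(px))]@R
    return C[:2]+r[:,:2]*((z-C[2])/r[:,2])[:,None]
def rects(thing,zs,cam="top",pmin=.3):
    """zs: function xy->mid height"""
    out=[]
    for d in robot.regions_of(thing,cam):
        if d['p']<pmin: continue
        v,u=np.nonzero(d['mask']); P=np.c_[u,v]
        z=zs(unproj(P.mean(0,keepdims=True),0.03,cam)[0])
        w=unproj(P,z,cam)
        (c,s,a)=cv2.minAreaRect((w*1000).astype(np.float32))
        if s[0]<s[1]: a+=90; s=s[::-1]
        a=(a+90)%180-90   # long axis angle from world x, deg
        out.append((round(d['p'],2),np.round(c,1).tolist(),np.round(w.mean(0)*1000,1).tolist(),np.round(s,0).tolist(),round(a,1)))
    return out
E
python3 - <<'E'
from h import *
im=robot.capture("top")
f=lambda h:(lambda w:(.11 if w[1]>.2 else .012 if abs(w[1])<.16 else 0)+h)
for t,h in(("plate1",.010),("case1",.02)):
    for r in rects(t,f(h)):print(t,r)
    for r in rects(t,f(h*1.0)):print(t,r)
for r in rects("board",lambda w:.011):print("board",r)
for r in rects("lighttable",lambda w:.012):print("lt",r)
for r in rects("hatch",lambda w:.11):print("hatch",r)
for t in("landing","sill","board_top"):
  for c in("top","scene"):
    if c=="scene":robot.capture(c)
    print(t,c,[(round(d['p'],2),np.round(d['xyz'],3).tolist()) for d in robot.landmark_of(t,c)])
b=im[225:335,390:480];l=im[225:325,165:265]
big=np.hstack([cv2.resize(x,(400,400),interpolation=cv2.INTER_CUBIC) for x in(b[:90],l)])
cv2.imwrite("pics/crop.png",big[:,:,::-1]);print(robot.read_state()['time'])
E
```

```text
plate1 (0.82, [482.1, -67.8], [481.4, -68.1], [107.0, 51.0], -1.6)
plate1 (0.73, [649.2, -66.2], [649.1, -65.4], [108.0, 56.0], -11.0)
plate1 (0.82, [482.1, -67.8], [481.4, -68.1], [107.0, 51.0], -1.6)
plate1 (0.73, [649.2, -66.2], [649.1, -65.4], [108.0, 56.0], -11.0)
case1 (0.73, [634.1, 72.3], [634.5, 71.8], [93.0, 52.0], 9.3)
case1 (0.73, [634.1, 72.3], [634.5, 71.8], [93.0, 52.0], 9.3)
board (0.91, [473.6, -282.9], [473.0, -283.6], [125.0, 124.0], 88.5)
lt (0.85, [564.7, 5.3], [558.9, 13.4], [300.0, 279.0], -0.1)
hatch (0.71, [639.2, 312.3], [654.8, 310.5], [519.0, 194.0], 2.9)
landing top [(0.71, [0.458, 0.297, 0.11]), (0.22, [0.568, 0.003, 0.002])]
landing scene [(0.98, [0.456, 0.302, 0.108])]
sill top [(0.82, [0.531, 0.303, 0.112])]
sill scene []
board_top top [(0.76, [0.472, -0.282, 0.009])]
board_top scene [(0.85, [0.47, -0.284, 0.017]), (0.22, [0.454, 0.299, 0.107])]
1.75
```

View pics/crop.png

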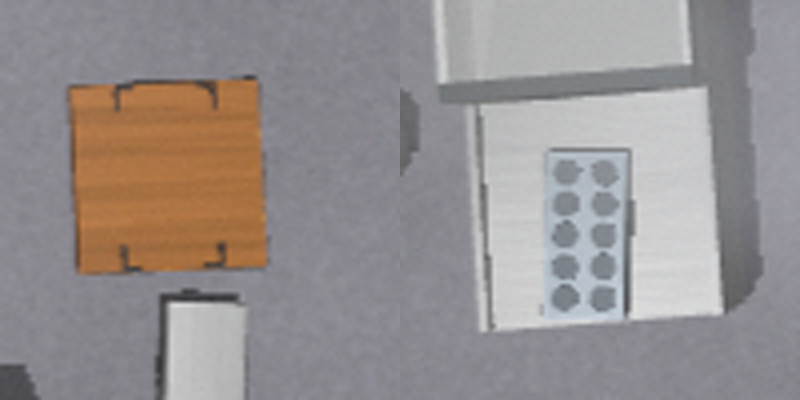

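The crop shows the board marks spanning (116,88)–(222,263), so long in world x. The landing plate sits centred at about (586,234) of the crop, almost square to the hatch.

```bash
cat >> h.py <<'E'
def blob(im,x0,y0,x1,y1,fn,z):
    m=fn(im[y0:y1,x0:x1].astype(int)).astype(np.uint8)
    m=cv2.morphologyEx(m,cv2.MORPH_CLOSE,np.ones((5,5)))
    n,l,s,c=cv2.connectedComponentsWithStats(m); k=1+s[1:,4].argmax()
    v,u=np.nonzero(l==k); o=np.c_[u,v]+[x0,y0]
    P=np.vstack([o+d for d in([-.5,-.5],[.5,-.5],[-.5,.5],[.5,.5])])
    (c,s,a)=cv2.minAreaRect((unproj(P,z)*1000).astype(np.float32))
    if s[0]<s[1]: a+=90; s=s[::-1]
    return np.round(c,1).tolist(),np.round(s,0).tolist(),round((a+90)%180-90,1)
blue=lambda p:(p[...,2]-p[...,0]>12)
bright=lambda p:(p.min(2)>165)
grayl=lambda p:(p.min(2)>150)
E
python3 - <<'E'
from h import *
im=robot.capture("top")
print("pl land",blob(im,190,250,235,315,blue,.126))
print("pl A",blob(im,332,235,368,286,blue,.028))
print("pl B",blob(im,328,184,368,230,blue,.028))
print("case b",blob(im,415,288,455,335,grayl,.03), im[308,436],im[308,460],im[210,300],im[210,320],im[285,211],im[300,195])
s=4/1.
bd=np.array([(70,87),(258,80),(267,265),(79,272)])/4.444+[390,225]
w=unproj(bd,.012)*1000;print("board",w.round(1).tolist(),w.mean(0))
mk=np.array([(116,86),(215,84),(223,264),(126,267)])/4.444+[390,225]
w=unproj(mk,.012)*1000;print("marks",w.round(1).tolist(),w.mean(0))
ld=np.array([(487,330),(468,105),(708,88),(722,313)])-[400,0];ld=ld/4+[165,225]
w=unproj(ld,.12)*1000;print("land",w.round(1).tolist(),w.mean(0))
E
```

```text
pl land ([438.6, 305.4], [110.0, 55.0], -1.0)
pl A ([482.1, -66.1], [109.0, 56.0], -1.6)
pl B ([649.7, -63.3], [120.0, 58.0], -8.9)
case b ([349.5, -299.4], [91.0, 51.0], -4.8) [185 185 186] [134 131 139] [196 196 199] [237 238 243] [183 192 202] [205 205 204]
board [[529.9, -224.4], [531.2, -344.0], [413.8, -345.3], [412.5, -226.2]] [ 471.83887958 -284.97417342]
marks [[529.7, -253.7], [529.3, -316.6], [415.2, -317.5], [414.9, -256.0]] [ 472.28413628 -285.94981779]
land [[377.1, 371.3], [525.0, 381.7], [532.1, 223.2], [384.3, 216.8]] [454.62253452 298.2706818 ]
```

>>> {"name": "arm_command", "arguments": {
  "rows": [
    [0, 0, 0, 0.0915, 1],
    [0, 0, 0, 0.0915, 1],
    [0, 0, 0, 0.0915, 1],
    [0, 0, 0, 0.0915, 1],
    [14, -36, 0, 0, 1],
    [14, -36, 0, 0, 1],
    [14, -36, 0, 0, 1],
    [14, -36, 0, 0, 1],
    [14, -36, 0, 0, 1],
    [14, -36, 0, 0, 1]
  ]
}}

```text
time: 2.63
tool_pos: [0.3141, -0.4216, 0.2394]
orientation: [[1.0, -0.029, 0.0], [-0.029, -1.0, -0.0], [0.0, 0.0, -1.0]]
ft_force: [0.2, -0.1, 0.1]
finger_gap: 0.0853
grip_force: 0.0
```

>>> {"name": "arm_command", "arguments": {
  "rows": [
    [15.8, -36.1, 0, 0, 1],
    [15.8, -36.1, 0, 0, 1],
    [15.8, -36.1, 0, 0, 1],
    [15.8, -36.1, 0, 0, 1],
    [15.8, -36.1, 0, 0, 1],
    [15.8, -36.1, 0, 0, 1],
    [15.8, -36.1, 0, 0, 1],
    [15.8, -36.1, 0, 0, 1],
    [15.8, -36.1, 0, 0, 1],
    [15.8, -36.1, 0, 0, 1]
  ]
}}

```text
time: 3.47
tool_pos: [0.4824, -0.065, 0.2398]
orientation: [[1.0, -0.028, 0.001], [-0.028, -1.0, -0.0], [0.001, 0.0, -1.0]]
ft_force: [0.5, -0.1, 0.6]
finger_gap: 0.0853
grip_force: 0.0
```

>>> {"name": "arm_command", "arguments": {
  "rows": [
    [0, 0, 0, 0, 1],
    [0, 0, 0, 0, 1],
    [0, 0, 35, 0, 1],
    [0, 0, 35, 0, 1],
    [0, 0, 35, 0, 1],
    [0, 0, 35, 0, 1],
    [0, 0, 0, 0, 1],
    [0, 0, 0, 0, 1],
    [0, 0, 0, 0, 1],
    [0, 0, 0, 0, 1]
  ]
}}

```text
time: 4.3
tool_pos: [0.4841, -0.068, 0.1022]
orientation: [[1.0, -0.029, 0.005], [-0.029, -1.0, -0.001], [0.005, 0.001, -1.0]]
ft_force: [0.7, -0.1, 0.9]
finger_gap: 0.0857
grip_force: 0.0
```

>>> {"name": "arm_command", "arguments": {
  "rows": [
    [-2, 0, 25, 0, 1],
    [0, 0, 25, 0, 1],
    [0, 0, 20, 0, 1],
    [0, 0, 10, 0, 1],
    [0, 0, 0, 0, 1],
    [0, 0, 0, 0, -1],
    [0, 0, 0, 0, -1],
    [0, 0, 0, 0, -1],
    [0, 0, 0, 0, -1],
    [0, 0, 0, 0, -1]
  ]
}}

```text
time: 5.13
tool_pos: [0.4821, -0.0673, 0.0216]
orientation: [[1.0, -0.028, 0.004], [-0.028, -1.0, -0.001], [0.004, 0.001, -1.0]]
ft_force: [-0.6, 0.2, 6.8]
finger_gap: 0.0522
grip_force: 63.6
```

>>> {"name": "arm_command", "arguments": {
  "rows": [
    [0, 0, -10, 0, -1],
    [0, 0, -30, 0, -1],
    [0, 0, -40, 0, -1],
    [0, 20, 0, -0.006, -1],
    [-1, 35, 0, -0.006, -1],
    [-1, 40, 0, -0.006, -1],
    [-1, 40, 0, -0.006, -1],
    [-1, 40, 0, -0.006, -1],
    [0, 30, 0, -0.006, -1],
    [0, 12, 0, 0, -1]
  ]
}}

```text
time: 5.97
tool_pos: [0.4738, -0.288, 0.1009]
orientation: [[1.0, 0.005, 0.002], [0.005, -1.0, -0.003], [0.002, 0.003, -1.0]]
ft_force: [0.7, 0.6, -0.7]
finger_gap: 0.0525
grip_force: 63.1
```

>>> {"name": "arm_command", "arguments": {
  "rows": [
    [0, 0, 0, 0, -1],
    [0, 0, 0, 0, -1],
    [0, 0, 25, 0, -1],
    [0, 0, 25, 0, -1],
    [0, 0, 0, 0, -1],
    [0, 0, 0, 0, -1],
    [0, 0, 0, 0, -1],
    [0, 0, 0, 0, -1],
    [0, 0, 0, 0, -1],
    [0, 0, 0, 0, -1]
  ]
}}

```text
time: 6.8
tool_pos: [0.4744, -0.2842, 0.0507]
orientation: [[1.0, 0.008, 0.002], [0.008, -1.0, -0.001], [0.002, 0.001, -1.0]]
ft_force: [-0.7, 0.4, -0.5]
finger_gap: 0.0522
grip_force: 63.1
```

>>> {"name": "arm_command", "arguments": {
  "rows": [
    [-2, 0, 12, 0, -1],
    [0, 0, 10, 0, -1],
    [0, 0, 5, 0, -1],
    [0, 0, 1, 0, -1],
    [0, 0, 0, 0, -1],
    [0, 0, 0, 0, 1],
    [0, 0, 0, 0, 1],
    [0, 0, 0, 0, 1],
    [0, 0, -15, 0, 1],
    [0, 0, -40, 0, 1]
  ]
}}

```text
time: 7.63
tool_pos: [0.4665, -0.2805, 0.0702]
orientation: [[1.0, 0.008, -0.011], [0.008, -1.0, 0.008], [-0.011, -0.008, -1.0]]
ft_force: [-0.7, -1.2, 0.0]
finger_gap: 0.0851
grip_force: 0.0
```

>>> {"name": "arm_command", "arguments": {
  "rows": [
    [0, 0, -40, 0, 1],
    [25.6, -31.1, 0, 0, 1],
    [25.6, -31.1, 0, 0, 1],
    [25.6, -31.1, 0, 0, 1],
    [25.6, -31.1, 0, 0, 1],
    [25.6, -31.1, 0, 0, 1],
    [25.6, -31.1, 0, 0, 1],
    [25.6, -31.1, 0, 0, 1],
    [0, 0, 0, 0.096, 1],
    [0, 0, 0, 0.097, 1]
  ]
}}

```text
time: 8.47
tool_pos: [0.6502, -0.0621, 0.1153]
orientation: [[0.983, -0.185, -0.0], [-0.185, -0.983, 0.0], [-0.0, -0.0, -1.0]]
ft_force: [0.0, -0.9, 0.6]
finger_gap: 0.0852
grip_force: 0.0
```

```bash
python3 - <<'E'
from h import *
im=robot.capture("top"); cv2.imwrite("pics/t1.png",im[:,:,::-1])
print("pl board",blob(im,400,235,455,300,blue,.028))
print(rects("plate1",lambda w:.11+.01 if w[1]>.2 else .022,pmin=.2))
s=robot.read_state();print(s['time'],s['tool_pos'].round(4))
E
```

```text
pl board ([471.4, -281.5], [110.0, 56.0], 0.5)
[(0.8, [618.0, -58.9], [615.7, -57.8], [53.0, 49.0], 80.2), (0.6, [472.3, -281.9], [471.4, -283.0], [109.0, 59.0], -1.5)]
8.5667 [ 0.6489 -0.0638  0.1151]
```

View pics/t1.png

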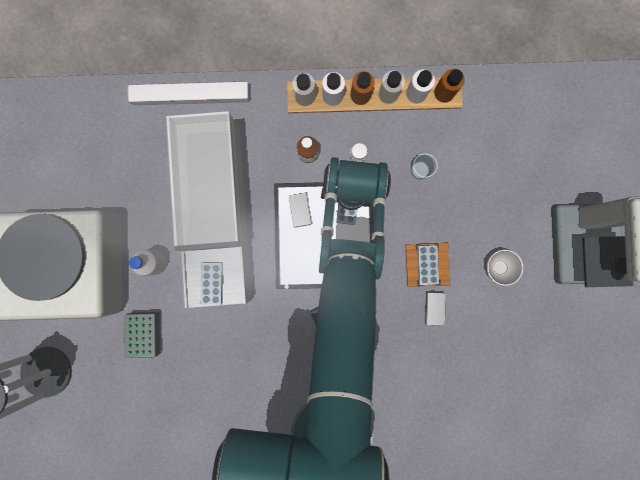

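Plate 1 sits well inside the board marks at (428,265), and the gripper is over the second plate. Now I'll descend and grip.

>>> {"name": "arm_command", "arguments": {
  "rows": [
    [0, 1, 30, 0, 1],
    [0, 0, 30, 0, 1],
    [0, 0, 20, 0, 1],
    [0, 0, 11, 0, 1],
    [0, 0, 0, 0, 1],
    [0, 0, 0, 0, -1],
    [0, 0, 0, 0, -1],
    [0, 0, 0, 0, -1],
    [0, 0, 0, 0, -1],
    [0, 0, 0, 0, -1]
  ]
}}

```text
time: 9.4
tool_pos: [0.6509, -0.0661, 0.028]
orientation: [[0.983, -0.184, 0.005], [-0.184, -0.983, -0.001], [0.005, -0.0, -1.0]]
ft_force: [0.2, 0.0, 5.5]
finger_gap: 0.0514
grip_force: 63.1
```

>>> {"name": "arm_command", "arguments": {
  "rows": [
    [0, 0, -10, 0, -1],
    [0, 0, -30, 0, -1],
    [0, 0, -40, -0.06, -1],
    [0, 0, 0, -0.07, -1],
    [0, 0, 0, -0.063, -1],
    [0, 0, 0, 0, -1],
    [0, 0, 0, 0, -1],
    [0, 0, 0, 0, -1],
    [0, 0, 0, 0, -1],
    [0, 0, 0, 0, -1]
  ]
}}

```text
time: 10.23
tool_pos: [0.6482, -0.0656, 0.1045]
orientation: [[1.0, 0.007, -0.001], [0.007, -1.0, 0.0], [-0.001, -0.0, -1.0]]
ft_force: [0.3, 0.0, -1.2]
finger_gap: 0.0515
grip_force: 62.7
```

>>> {"name": "arm_command", "arguments": {
  "rows": [
    [-15, 18, 0, 0, -1],
    [-24, 29, 0, 0, -1],
    [-26, 31, 0, 0, -1],
    [-26, 31, 0, 0, -1],
    [-26, 31, 0, 0, -1],
    [-26, 31, 0, 0, -1],
    [-24, 28, 0, 0, -1],
    [-14, 18, 0, 0, -1],
    [0, 0, 0, 0, -1],
    [0, 0, 0, 0, -1]
  ]
}}

```text
time: 11.07
tool_pos: [0.4686, -0.285, 0.1051]
orientation: [[1.0, 0.004, -0.0], [0.004, -1.0, 0.0], [-0.0, -0.0, -1.0]]
ft_force: [0.8, 0.7, -1.3]
finger_gap: 0.0516
grip_force: 62.8
```

```bash
python3 - <<'E'
from h import *
im=robot.capture("scene"); s=robot.read_state();print(s['time'],s['tool_pos'].round(4),s['ft_force'].round(1))
c=im[240:400,130:340];cv2.imwrite("pics/s1.png",cv2.resize(c,(780,594),interpolation=cv2.INTER_CUBIC)[:,:,::-1])
E
```

```text
11.1167 [ 0.4693 -0.2842  0.1051] [-0.1 -0.6 -0.5]
```

View pics/s1.png

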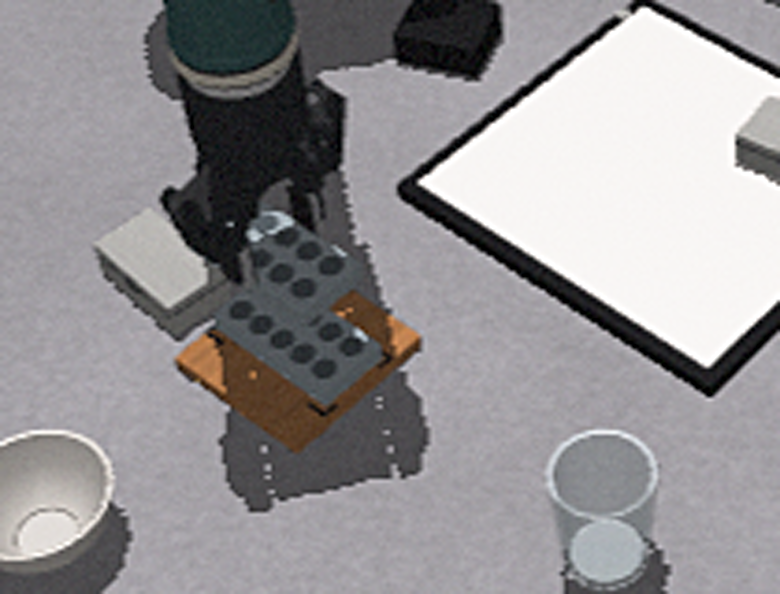

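The held plate looks level in the fingers, at about (300,265) of the crop, above the first one. Now I'll lower it gently.

>>> {"name": "arm_command", "arguments": {
  "rows": [
    [2, 0, 20, 0, -1],
    [2, 0, 20, 0, -1],
    [0, 0, 12, 0, -1],
    [0, 0, 3, 0, -1],
    [0, 0, 1, 0, -1],
    [0, 0, 1, 0, -1],
    [0, 0, 0, 0, -1],
    [0, 0, 0, 0, -1],
    [0, 0, 0, 0, -1],
    [0, 0, 0, 0, -1]
  ]
}}

```text
time: 11.95
tool_pos: [0.4739, -0.2844, 0.0491]
orientation: [[1.0, 0.008, 0.001], [0.008, -1.0, -0.001], [0.001, 0.001, -1.0]]
ft_force: [0.6, 0.4, -0.8]
finger_gap: 0.0512
grip_force: 62.8
```

>>> {"name": "arm_command", "arguments": {
  "rows": [
    [0, 0, 2, 0, -1],
    [0, 0, 1, 0, -1],
    [0, 0, 1, 0, -1],
    [0, 0, 1, 0, -1],
    [0, 0, 0, 0, -1],
    [0, 0, 0, 0, -1],
    [0, 0, 0, 0, -1],
    [0, 0, 0, 0, -1],
    [0, 0, 0, 0, -1],
    [0, 0, 0, 0, -1]
  ]
}}

```text
time: 12.78
tool_pos: [0.4734, -0.2841, 0.044]
orientation: [[1.0, 0.008, -0.0], [0.008, -1.0, 0.0], [-0.0, -0.0, -1.0]]
ft_force: [-2.5, 1.0, 4.6]
finger_gap: 0.0516
grip_force: 63.4
```

>>> {"name": "arm_command", "arguments": {
  "rows": [
    [0, 0, 0, 0, 1],
    [0, 0, 0, 0, 1],
    [0, 0, 0, 0, 1],
    [0, 0, -15, 0, 1],
    [0, 0, -35, 0, 1],
    [0, 0, -40, 0, 1],
    [0, 0, -40, 0, 1],
    [0, 0, -30, 0, 1],
    [0, -20, 0, 0, 1],
    [-2, -40, 0, 0, 1]
  ]
}}

```text
time: 13.62
tool_pos: [0.4738, -0.2276, 0.2072]
orientation: [[1.0, 0.004, 0.007], [0.004, -1.0, -0.005], [0.007, 0.005, -1.0]]
ft_force: [0.4, 1.5, -1.3]
finger_gap: 0.0854
grip_force: 0.0
```

>>> {"name": "arm_command", "arguments": {
  "rows": [
    [-2, -41, 0, 0, 1],
    [-2, -41, 0, 0, 1],
    [-2, -41, 0, 0, 1],
    [-2, -41, 0, 0, 1],
    [-2, -41, 0, 0, 1],
    [-2, -41, 0, 0, 1],
    [-2, -41, 0, 0, 1],
    [-2, -41, 0, 0, 1],
    [-2, -41, 0, 0, 1],
    [-2, -41, 0, 0, 1]
  ]
}}

```text
time: 14.45
tool_pos: [0.4472, 0.1878, 0.2034]
orientation: [[1.0, 0.008, 0.001], [0.008, -1.0, 0.0], [0.001, -0.0, -1.0]]
ft_force: [0.7, -0.5, 0.6]
finger_gap: 0.085
grip_force: 0.0
```

```bash
python3 - <<'E'
from h import *
im=robot.capture("top")
print("pl board",blob(im,400,235,455,300,blue,.044))
print("land",blob(im,190,250,235,315,blue,.126))
print("case b",blob(im,415,288,455,335,grayl,.03))
print(rects("case1",lambda w:.032 if abs(w[1])<.2 else .02,pmin=.2))
s=robot.read_state();print(s['time'],s['tool_pos'].round(4))
E
```

```text
pl board ([474.3, -298.9], [112.0, 101.0], 2.7)
land ([425.5, 303.0], [136.0, 118.0], -1.1)
case b ([349.5, -299.4], [91.0, 51.0], -4.7)
[(0.95, [635.8, 71.3], [636.4, 71.7], [90.0, 48.0], 8.1), (0.7, [347.6, -297.4], [347.4, -299.3], [89.0, 59.0], -2.1)]
14.55 [0.4471 0.1911 0.2035]
```

>>> {"name": "arm_command", "arguments": {
  "rows": [
    [-3, -38, 0, 0.025, 1],
    [-3, -38, 0, 0, 1],
    [-2, -38, 0, 0, 1],
    [0, 0, 0, 0, 1],
    [0, 0, 0, 0, 1],
    [0, 0, 0, 0, 1],
    [0, 0, 20, 0, 1],
    [0, 0, 0, 0, 1],
    [0, 0, 0, 0, 1],
    [0, 0, 0, 0, 1]
  ]
}}

```text
time: 15.38
tool_pos: [0.441, 0.2986, 0.1835]
orientation: [[1.0, -0.019, -0.0], [-0.019, -1.0, -0.0], [-0.0, 0.0, -1.0]]
ft_force: [-0.7, 1.3, 1.0]
finger_gap: 0.0851
grip_force: 0.0
```

```bash
python3 - <<'E'
from h import *
im=robot.capture("top");sc=robot.capture("scene")
a=cv2.resize(im[225:315,165:255],(390,390),interpolation=cv2.INTER_CUBIC);b=cv2.resize(im[225:315,390:480],(390,390),interpolation=cv2.INTER_CUBIC)
cv2.imwrite("pics/c2.png",np.hstack([a,b])[:,:,::-1])
s=robot.read_state();print(s['time'],s['tool_pos'].round(4))
print([(round(d['p'],2),np.round(d['xyz'],3).tolist()) for d in robot.landmark_of("plate1","scene")])
E
```

```text
15.4833 [0.4414 0.2993 0.1842]
[(0.92, [0.472, -0.283, 0.009]), (0.9, [0.476, -0.312, 0.024]), (0.56, [0.434, 0.304, 0.112])]
```

View pics/c2.png

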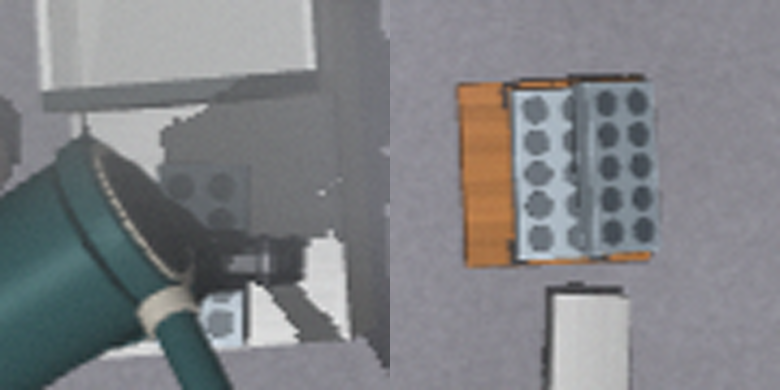

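Left, the gripper is over the landing plate. Right, plate 2 has been knocked about 30 mm to the right, to about (615,165), and looks darker, so it may be tilted. I'll look closer.

```bash
python3 - <<'E'
from h import *
sc=robot.capture("scene")
cv2.imwrite("pics/s2.png",cv2.resize(sc[290:370,145:255],(792,576),interpolation=cv2.INTER_CUBIC)[:,:,::-1])
E
```

```text
(no output)
```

View pics/s2.png

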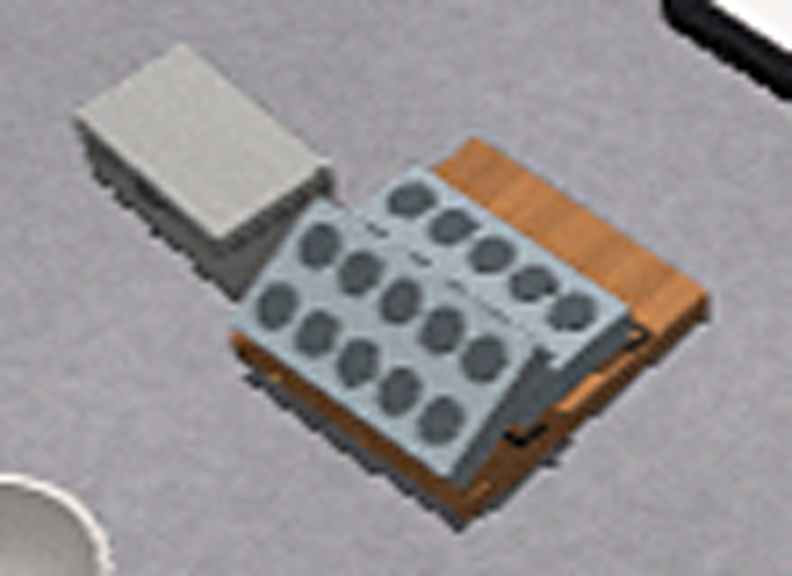

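Plate 2 leans on plate 1's edge at about 0.5 rad, with its lower edge on the board and its upper edge near (430,270) of the crop. I won't squeeze it, because that would tip it further. I'll drag plate 1 out from under it toward +y so it settles flat. First I'll measure the edges.

```bash
python3 - <<'E'
from h import *
for n,pts,z in(("p1 left",[(512,90),(520,258)],.028),("p2 left(high)",[(575,80),(588,258)],.053),("p2 right(low)",[(650,82),(658,250)],.026),("board R",[(650,80),(659,262)],.012)):
    p=(np.array(pts,float)-[390,0])/4.333+[390,225]; print(n,(unproj(p,z)*1000).round(1).tolist())
# scene: crop scale 7.2, origin (145,290)
for n,pts,z in(("p1 left sc",[(418,165),(630,308)],.028),("p2 low top edge sc",[(235,330),(447,475)],.026),("p2 high top edge",[(318,200),(548,350)],.053),("board low L corner",[(460,528)],.012)):
    p=np.array(pts,float)/7.2+[145,290]; print(n,(unproj(p,z,"scene")*1000).round(1).tolist())
E
```

```text
p1 left [[525.2, -256.6], [417.0, -257.9]]
p2 left(high) [[529.9, -292.4], [417.1, -296.6]]
p2 right(low) [[528.1, -346.2], [419.7, -347.2]]
board R [[529.7, -349.4], [411.3, -350.8]]
p1 left sc [[423.5, -261.9], [530.5, -260.5]]
p2 low top edge sc [[429.7, -353.1], [533.4, -349.4]]
p2 high top edge [[428.0, -308.2], [539.3, -304.1]]
board low L corner [[543.8, -355.5]]
```

>>> {"name": "arm_command", "arguments": {
  "rows": [
    [0, 0, -40, 0, -1],
    [3, 40.4, 0, 0, -1],
    [3, 40.4, 0, 0, -1],
    [3, 40.4, 0, 0, -1],
    [3, 40.4, 0, 0, -1],
    [3, 40.4, 0, 0, -1],
    [3, 40.4, 0, 0, -1],
    [3, 40.4, 0, 0, -1],
    [3, 40.4, 0, 0, -1],
    [3, 40.4, 0, 0, -1]
  ]
}}

```text
time: 16.42
tool_pos: [0.4615, -0.0662, 0.2242]
orientation: [[1.0, -0.017, 0.002], [-0.017, -1.0, -0.0], [0.002, 0.0, -1.0]]
ft_force: [2.3, -0.1, -0.3]
finger_gap: 0.0002
grip_force: 0.0
```

>>> {"name": "arm_command", "arguments": {
  "rows": [
    [3, 40.4, 0, 0, -1],
    [3, 40.4, 0, 0, -1],
    [3, 40.4, 0, 0, -1],
    [3, 40.4, 0, 0, -1],
    [3, 40.4, 0, 0, -1],
    [0, 0, 0, -0.122, -1],
    [0, 0, 0, -0.122, -1],
    [0, 0, 0, -0.122, -1],
    [0, 0, 0, -0.122, -1],
    [0, 0, 0, -0.122, -1]
  ]
}}

```text
time: 17.25
tool_pos: [0.4732, -0.2669, 0.2238]
orientation: [[0.826, 0.563, 0.001], [0.563, -0.826, -0.0], [0.0, 0.001, -1.0]]
ft_force: [0.4, -0.1, -0.8]
finger_gap: 0.0004
grip_force: 0.0
```

>>> {"name": "arm_command", "arguments": {
  "rows": [
    [0, 0, 0, -0.122, -1],
    [0, 0, 0, -0.122, -1],
    [0, 0, 0, -0.122, -1],
    [0, 0, 0, -0.122, -1],
    [0, 0, 0, -0.122, -1],
    [0, 0, 0, -0.122, -1],
    [0, 0, 0, -0.122, -1],
    [0, 0, 0, -0.122, -1],
    [0, 0, 40, 0, -1],
    [0, 0, 40, 0, -1]
  ]
}}

```text
time: 18.08
tool_pos: [0.4764, -0.2685, 0.1467]
orientation: [[0.002, 1.0, 0.009], [1.0, -0.002, -0.005], [-0.005, 0.009, -1.0]]
ft_force: [1.0, 0.3, -0.7]
finger_gap: -0.0
grip_force: 0.0
```

>>> {"name": "arm_command", "arguments": {
  "rows": [
    [0, 0, 20, 0, -1],
    [0, 0, 20, 0, -1],
    [0, 0, 10, 0, -1],
    [0, 0, 0, 0, -1],
    [0, 0, 0, 0, -1],
    [0, 0, 0, 0, -1],
    [0, 0, 0, 0, -1],
    [0, 0, 0, 0, -1],
    [0, 0, 0, 0, -1],
    [0, 0, 0, 0, -1]
  ]
}}

```text
time: 18.92
tool_pos: [0.4735, -0.2667, 0.0941]
orientation: [[0.002, 1.0, 0.001], [1.0, -0.002, -0.001], [-0.001, 0.001, -1.0]]
ft_force: [0.3, -0.7, -0.6]
finger_gap: -0.0001
grip_force: 0.0
```

>>> {"name": "arm_command", "arguments": {
  "rows": [
    [0, 0, 20, 0, -1],
    [0, 0, 20, 0, -1],
    [0, 0, 12, 0, -1],
    [0, 0, 2, 0, -1],
    [0, 0, 1, 0, -1],
    [0, 0, 1, 0, -1],
    [0, 0, 1, 0, -1],
    [0, 0, 1, 0, -1],
    [0, 0, 0, 0, -1],
    [0, 0, 0, 0, -1]
  ]
}}

```text
time: 19.75
tool_pos: [0.4738, -0.2669, 0.0361]
orientation: [[0.002, 1.0, 0.001], [1.0, -0.002, -0.001], [-0.001, 0.001, -1.0]]
ft_force: [0.8, 0.2, 1.1]
finger_gap: -0.0
grip_force: 0.7
```

>>> {"name": "arm_command", "arguments": {
  "rows": [
    [0, 0, 1, 0, -1],
    [0, 0, 1, 0, -1],
    [0, 0, 0, 0, -1],
    [2, 0, 0, 0, -1],
    [3, 0, 0, 0, -1],
    [4, 0, 0, 0, -1],
    [4, 0, 0, 0, -1],
    [4, 0, 0, 0, -1],
    [3, 0, 0, 0, -1],
    [0, 0, 0, 0, -1]
  ]
}}

```text
time: 20.58
tool_pos: [0.4758, -0.2484, 0.036]
orientation: [[0.001, 1.0, 0.005], [1.0, -0.001, -0.004], [-0.004, 0.005, -1.0]]
ft_force: [0.6, -1.6, 7.7]
finger_gap: 0.0004
grip_force: 4.3
```

```bash
python3 - <<'E'
from h import *
im=robot.capture("top");sc=robot.capture("scene")
a=cv2.resize(sc[280:370,145:255],(440,360),interpolation=cv2.INTER_CUBIC);b=cv2.resize(im[225:315,390:480],(360,360),interpolation=cv2.INTER_CUBIC)
cv2.imwrite("pics/c3.png",np.hstack([a,b])[:,:,::-1])
E
```

```text
(no output)
```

View pics/c3.png

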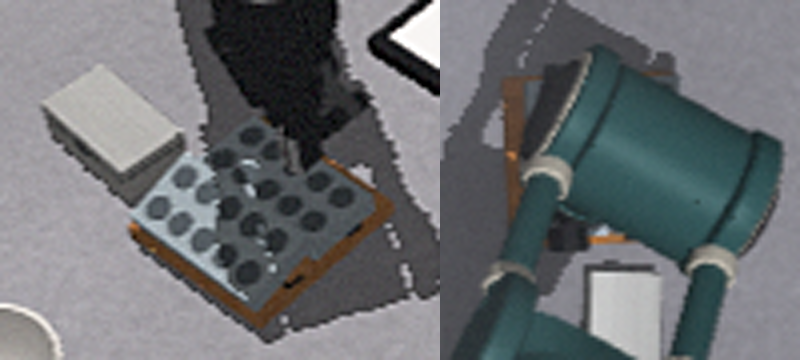

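The drag works: plate 1 moved +y by about 18 mm and plate 2 is nearly flat, at about (200,230) of the crop. I'll drag it further.

>>> {"name": "arm_command", "arguments": {
  "rows": [
    [3, 0, 0, 0, -1],
    [4, 0, 0, 0, -1],
    [4, 0, 0, 0, -1],
    [4, 0, 0, 0, -1],
    [4, 0, 0, 0, -1],
    [4, 0, 0, 0, -1],
    [0, 0, 0, 0, -1],
    [0, 0, -15, 0, -1],
    [0, 0, -35, 0, -1],
    [0, 0, -40, 0, -1]
  ]
}}

```text
time: 21.52
tool_pos: [0.4706, -0.2221, 0.1217]
orientation: [[0.002, 1.0, -0.006], [1.0, -0.002, 0.003], [0.003, -0.006, -1.0]]
ft_force: [0.8, 0.4, -0.2]
finger_gap: -0.0003
grip_force: 0.0
```

>>> {"name": "arm_command", "arguments": {
  "rows": [
    [0, 0, -40, 0.12, 0.3],
    [40, 0, 0, 0.12, 0.3],
    [40, 0, 0, 0.12, 0.3],
    [40, 0, 0, 0.12, 0.3],
    [40, 0, 0, 0.12, 0.3],
    [0, 0, 0, 0.12, 0.3],
    [0, 0, 0, 0.12, 0.3],
    [0, 0, 0, 0.12, 0.3],
    [0, 0, 0, 0.12, 0.3],
    [0, 0, 0, 0.12, 0.3]
  ]
}}

```text
time: 22.35
tool_pos: [0.5158, -0.0811, 0.1633]
orientation: [[0.923, 0.385, -0.0], [0.385, -0.923, 0.0], [-0.0, -0.0, -1.0]]
ft_force: [-0.9, 0.0, 0.4]
finger_gap: 0.0556
grip_force: 0.0
```

```bash
python3 - <<'E'
from h import *
im=robot.capture("top");sc=robot.capture("scene")
a=cv2.resize(sc[280:370,145:255],(440,360),interpolation=cv2.INTER_CUBIC);b=cv2.resize(im[225:315,390:480],(360,360),interpolation=cv2.INTER_CUBIC)
cv2.imwrite("pics/c4.png",np.hstack([a,b])[:,:,::-1])
s=robot.read_state();print(s['tool_pos'].round(4),s['orientation'][:,0],s['finger_gap'])
print(rects("plate1",lambda w:.12 if w[1]>.2 else .022,pmin=.2))
E
```

```text
[ 0.5158 -0.0813  0.1633] [ 9.20990099e-01  3.89585966e-01 -1.09119659e-04] 0.05574780444548458
[(0.76, [474.4, -314.1], [474.6, -314.2], [111.0, 59.0], 0.7), (0.56, [473.3, -244.1], [472.5, -243.3], [109.0, 56.0], -1.9), (0.39, [472.0, -293.2], [465.7, -280.9], [116.0, 48.0], 0.8)]
```

View pics/c4.png

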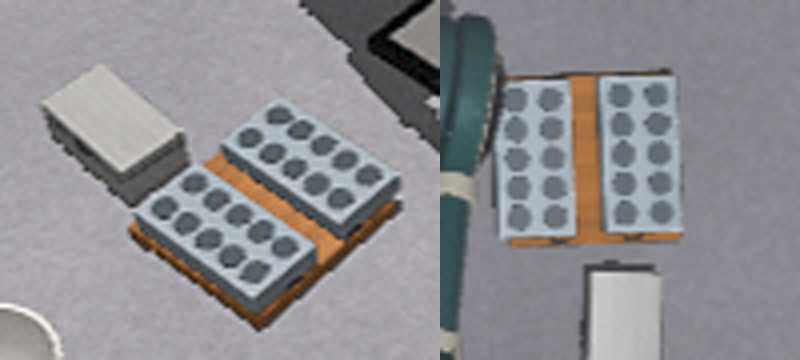

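Both plates now lie flat side by side: plate 1 at y≈-0.243, plate 2 at y≈-0.314, with a gap of about 16 mm. I'll drag plate 2 a bit further right so a finger fits between them.

>>> {"name": "arm_command", "arguments": {
  "rows": [
    [0, 0, 0, 0.1, -1],
    [0, 0, 0, 0.1, -1],
    [0, 0, 0, 0.1, -1],
    [0, 0, 0, 0.1, -1],
    [-7, 38.8, 0, 0, -1],
    [-7, 38.8, 0, 0, -1],
    [-7, 38.8, 0, 0, -1],
    [-7, 38.8, 0, 0, -1],
    [-7, 38.8, 0, 0, -1],
    [-7, 38.8, 0, 0, -1]
  ]
}}

```text
time: 23.33
tool_pos: [0.4733, -0.3161, 0.1635]
orientation: [[1.0, 0.004, 0.0], [0.004, -1.0, -0.0], [0.0, 0.0, -1.0]]
ft_force: [0.6, 0.8, -0.3]
finger_gap: -0.0002
grip_force: 0.0
```

>>> {"name": "arm_command", "arguments": {
  "rows": [
    [0, 0, 0, 0, -1],
    [0, 0, 30, 0, -1],
    [0, 0, 40, 0, -1],
    [0, 0, 30, 0, -1],
    [0, 0, 17, 0, -1],
    [0, 0, 5, 0, -1],
    [0, 0, 1, 0, -1],
    [0, 0, 0, 0, -1],
    [0, 0, 0, 0, -1],
    [0, 0, 0, 0, -1]
  ]
}}

```text
time: 24.17
tool_pos: [0.4756, -0.3152, 0.0424]
orientation: [[1.0, 0.001, 0.003], [0.001, -1.0, -0.002], [0.003, 0.002, -1.0]]
ft_force: [0.9, 0.1, 1.3]
finger_gap: 0.0
grip_force: 0.0
```

>>> {"name": "arm_command", "arguments": {
  "rows": [
    [0, 0, 3, 0, -1],
    [0, 0, 3, 0, -1],
    [0, 0, 1, 0, -1],
    [0, 0, 1, 0, -1],
    [0, 3, 0, 0, -1],
    [0, 4, 0, 0, -1],
    [0, 4, 0, 0, -1],
    [0, 4, 0, 0, -1],
    [0, 0, 0, 0, -1],
    [0, 0, -15, 0, -1]
  ]
}}

```text
time: 25.0
tool_pos: [0.4736, -0.3282, 0.0468]
orientation: [[1.0, 0.0, -0.001], [0.0, -1.0, 0.002], [-0.001, -0.002, -1.0]]
ft_force: [0.1, 0.3, -0.4]
finger_gap: 0.0005
grip_force: 0.0
```

>>> {"name": "arm_command", "arguments": {
  "rows": [
    [0, 0, -30, 0, 0.45],
    [0, 0, -30, 0, 0.45],
    [0, 0, -30, 0, 0.45],
    [0, -38, 0, 0, 0.45],
    [0, -38, 0, 0, 0.45],
    [0, -38, 0, 0, 0.45],
    [0, -38, 0, 0, 0.45],
    [0, 0, 0, 0, 0.45],
    [0, 0, 0, 0, 0.45],
    [0, 0, 0, 0, 0.45]
  ]
}}

```text
time: 25.83
tool_pos: [0.4743, -0.1774, 0.1376]
orientation: [[1.0, 0.002, 0.001], [0.002, -1.0, -0.001], [0.001, 0.001, -1.0]]
ft_force: [0.5, -0.4, -0.1]
finger_gap: 0.0618
grip_force: 0.0
```

```bash
python3 - <<'E'
from h import *
im=robot.capture("top")
s=robot.read_state();print(s['tool_pos'].round(4),s['orientation'][:,0],s['finger_gap'])
print(rects("plate1",lambda w:.12 if w[1]>.2 else .022,pmin=.2))
print(blob(im,400,235,429,300,blue,.028),blob(im,429,235,470,300,blue,.028))
E
```

```text
[ 0.4743 -0.178   0.1376] [9.99999718e-01 3.10355390e-04 6.84568769e-04] 0.06188660281844595
[(0.97, [438.3, 305.6], [438.5, 306.5], [107.0, 55.0], -1.5), (0.78, [477.9, -330.0], [505.8, -335.5], [108.0, 56.0], 0.2)]
([476.2, -243.3], [161.0, 81.0], -1.9) ([453.2, -320.6], [159.0, 75.0], -2.1)
```

>>> {"name": "arm_command", "arguments": {
  "rows": [
    [0, 38, 0, 0, 0.45],
    [0, 38, 0, 0, 0.45],
    [0, 38, 0, 0, 0.45],
    [0, 36.5, 0, 0, 0.45],
    [0, 0, 0, 0, 0.45],
    [0, 0, 0, 0, 0.45],
    [0, 0, 30, 0, 0.45],
    [0, 0, 30, 0, 0.45],
    [0, 0, 10, 0, 0.45],
    [0, 0, 0, 0, 0.45]
  ]
}}

```text
time: 26.77
tool_pos: [0.471, -0.3252, 0.0635]
orientation: [[1.0, 0.0, -0.007], [0.0, -1.0, 0.005], [-0.007, -0.005, -1.0]]
ft_force: [-0.6, 0.0, 0.5]
finger_gap: 0.0621
grip_force: 0.0
```

>>> {"name": "arm_command", "arguments": {
  "rows": [
    [0, 0, 15, 0, 0.45],
    [0, 0, 15, 0, 0.45],
    [0, 0, 10, 0, 0.45],
    [0, 0, 3, 0, 0.45],
    [0, 0, 0, 0, 0.45],
    [0, 0, 0, 0, -1],
    [0, 0, 0, 0, -1],
    [0, 0, 0, 0, -1],
    [0, 0, 0, 0, -1],
    [0, 0, 0, 0, -1]
  ]
}}

```text
time: 27.6
tool_pos: [0.475, -0.3284, 0.0256]
orientation: [[1.0, 0.0, 0.002], [0.0, -1.0, -0.001], [0.002, 0.001, -1.0]]
ft_force: [0.0, 0.7, 6.4]
finger_gap: 0.0523
grip_force: 63.2
```

>>> {"name": "arm_command", "arguments": {
  "rows": [
    [0, 0, -10, 0, -1],
    [0, 0, -35, 0, -1],
    [0, 0, -15, 0.03, -1],
    [0, -15, 0, 0, -1],
    [0, -30, 0, 0, -1],
    [-1, -28, 0, 0, -1],
    [0, -12, 0, 0, -1],
    [0, 0, 0, 0, -1],
    [0, 0, 0, 0, -1],
    [0, 0, 0, 0, -1]
  ]
}}

```text
time: 28.43
tool_pos: [0.4756, -0.243, 0.0841]
orientation: [[1.0, -0.029, -0.0], [-0.029, -1.0, -0.0], [-0.0, 0.0, -1.0]]
ft_force: [-0.6, -0.4, -0.7]
finger_gap: 0.0518
grip_force: 63.0
```

>>> {"name": "arm_command", "arguments": {
  "rows": [
    [0, 0, 15, 0, -1],
    [0, 0, 15, 0, -1],
    [0, 0, 8, 0, -1],
    [0, 0, 2, 0, -1],
    [0, 0, 1, 0, -1],
    [0, 0, 1, 0, -1],
    [0, 0, 0, 0, -1],
    [0, 0, 0, 0, -1],
    [0, 0, 0, 0, -1],
    [0, 0, 0, 0, -1]
  ]
}}

```text
time: 29.27
tool_pos: [0.4759, -0.2429, 0.0428]
orientation: [[1.0, -0.03, 0.001], [-0.03, -1.0, -0.0], [0.001, 0.0, -1.0]]
ft_force: [-1.2, 0.6, -0.5]
finger_gap: 0.0522
grip_force: 63.0
```

Lower 1.5 mm more, release, then go down to grip both plates by the lower one.

>>> {"name": "arm_command", "arguments": {
  "rows": [
    [0, 0, 1, 0, -1],
    [0, 0, 0.5, 0, -1],
    [0, 0, 0, 0, -1],
    [0, 0, 0, 0, 0.6],
    [0, 0, 0, 0, 0.6],
    [0, 0, 0, 0, 0.6],
    [0, 0, -2, 0, 0.6],
    [0, 0, 0, 0, 0.6],
    [0, 0, 0, 0, 0.6],
    [0, 0, 0, 0, 0.6]
  ]
}}

```text
time: 30.1
tool_pos: [0.4756, -0.2427, 0.0428]
orientation: [[1.0, -0.03, -0.0], [-0.03, -1.0, -0.0], [-0.0, 0.0, -1.0]]
ft_force: [0.3, -0.0, 0.8]
finger_gap: 0.0687
grip_force: 0.0
```

>>> {"name": "arm_command", "arguments": {
  "rows": [
    [0, 0, 8, 0, 0.6],
    [0, 0, 8, 0, 0.6],
    [0, 0, 3, 0, 0.6],
    [0, 0, 0, 0, 0.6],
    [0, 0, 0, 0, -1],
    [0, 0, 0, 0, -1],
    [0, 0, 0, 0, -1],
    [0, 0, 0, 0, -1],
    [0, 0, 0, 0, -1],
    [0, 0, 0, 0, -1]
  ]
}}

```text
time: 30.93
tool_pos: [0.4755, -0.2427, 0.0237]
orientation: [[1.0, -0.03, -0.0], [-0.03, -1.0, 0.0], [-0.0, -0.0, -1.0]]
ft_force: [-0.5, -0.2, -1.1]
finger_gap: 0.0533
grip_force: 63.5
```

>>> {"name": "arm_command", "arguments": {
  "rows": [
    [0, 0, -4, 0, -1],
    [0, 3, 0, -0.01, -1],
    [0, 6, 0, -0.01, -1],
    [0, 8, 0, -0.01, -1],
    [-1, 9, 0, -0.008, -1],
    [0, 8, 0, 0, -1],
    [0, 5, 0, 0, -1],
    [0, 2, 0, 0, -1],
    [0, 0, 0, 0, -1],
    [0, 0, 0, 0, -1]
  ]
}}

```text
time: 31.77
tool_pos: [0.4742, -0.2838, 0.0276]
orientation: [[1.0, 0.008, -0.0], [0.008, -1.0, 0.0], [-0.0, -0.0, -1.0]]
ft_force: [-0.0, 0.4, -0.8]
finger_gap: 0.0533
grip_force: 63.5
```

>>> {"name": "arm_command", "arguments": {
  "rows": [
    [0, 0, 2, 0, -1],
    [0, 0, 1.5, 0, -1],
    [0, 0, 0.5, 0, -1],
    [0, 0, 0, 0, -1],
    [0, 0, 0, 0, 0.8],
    [0, 0, 0, 0, 0.8],
    [0, 0, 0, 0, 0.8],
    [0, 0, -15, 0, 0.8],
    [0, 0, -40, 0, 0.8],
    [0, 0, -40, 0, 0.8]
  ]
}}

```text
time: 32.6
tool_pos: [0.4725, -0.2824, 0.1176]
orientation: [[1.0, 0.008, -0.005], [0.008, -1.0, 0.003], [-0.005, -0.003, -1.0]]
ft_force: [1.5, 0.1, 0.3]
finger_gap: 0.0768
grip_force: 0.0
```

>>> {"name": "arm_command", "arguments": {
  "rows": [
    [0, 0, -41.5, 0, 1],
    [0, 0, -41.5, 0, 1],
    [-2.1, -41.5, 0, 0, 1],
    [-2.1, -41.5, 0, 0, 1],
    [-2.1, -41.5, 0, 0, 1],
    [-2.1, -41.5, 0, 0, 1],
    [-2.1, -41.5, 0, 0, 1],
    [-2.1, -41.5, 0, 0, 1],
    [-2.1, -41.5, 0, 0, 1],
    [-2.1, -41.5, 0, 0, 1]
  ]
}}

```text
time: 33.43
tool_pos: [0.4544, 0.0499, 0.2023]
orientation: [[1.0, 0.008, 0.001], [0.008, -1.0, 0.0], [0.001, -0.0, -1.0]]
ft_force: [1.1, -0.2, 0.5]
finger_gap: 0.0856
grip_force: 0.0
```

```bash
python3 - <<'E'
from h import *
im=robot.capture("top")
b=cv2.resize(im[225:315,390:480],(400,400),interpolation=cv2.INTER_CUBIC)
cv2.imwrite("pics/c5.png",b[:,:,::-1])
print("pl board",blob(im,400,235,455,300,blue,.044), "land",blob(im,190,250,235,315,blue,.126))
print(rects("plate1",lambda w:.12 if w[1]>.2 else .038,pmin=.2))
s=robot.read_state();print(s['time'],s['tool_pos'].round(4))
E
```

```text
pl board ([476.6, -280.1], [115.0, 57.0], 1.2) land ([438.6, 305.6], [110.0, 55.0], -1.5)
[(0.84, [439.6, 305.3], [440.7, 305.2], [105.0, 55.0], -1.0), (0.58, [477.9, -282.8], [478.0, -282.9], [110.0, 56.0], 0.6)]
33.5333 [0.4542 0.0535 0.2022]
```

View pics/c5.png

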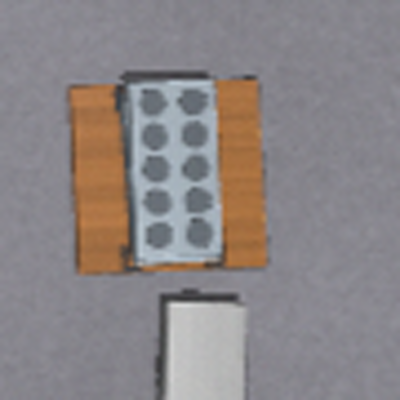

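>>> {"name": "arm_command", "arguments": {
  "rows": [
    [-2.1, -41.5, 0, 0, 1],
    [-2.1, -41.5, 0, 0, 1],
    [-2.1, -41.5, 0, 0, 1],
    [-2.1, -41.5, 0, 0, 1],
    [-2.1, -41.5, 0, 0, 1],
    [-2.1, -41.5, 0, 0, 1],
    [-1, -8, 0, 0.025, 1],
    [0, 0, 0, 0, 1],
    [0, 0, 30, 0, 1],
    [0, 0, 0, 0, 1]
  ]
}}

```text
time: 34.37
tool_pos: [0.437, 0.3022, 0.1676]
orientation: [[1.0, -0.016, -0.006], [-0.016, -1.0, -0.005], [-0.006, 0.005, -1.0]]
ft_force: [-1.4, -1.1, -1.4]
finger_gap: 0.0856
grip_force: 0.0
```

The pile of two is neatly on the marks at about (170,170) of the crop. Next I'll grip the landing plate.

>>> {"name": "arm_command", "arguments": {
  "rows": [
    [0, 0, 0, 0, 1],
    [0, 0, 20, 0, 1],
    [0, 0, 20, 0, 1],
    [0, 0, 0, 0, 1],
    [0, 0, 0, 0, 1],
    [0, 0, 0, 0, 1],
    [0, 0, 0, 0, 1],
    [0, 0, 0, 0, 1],
    [0, 0, 0, 0, 1],
    [0, 0, 0, 0, 1]
  ]
}}

```text
time: 35.2
tool_pos: [0.4395, 0.3052, 0.1326]
orientation: [[1.0, -0.017, 0.001], [-0.017, -1.0, 0.001], [0.001, -0.001, -1.0]]
ft_force: [0.6, -0.5, 0.2]
finger_gap: 0.0852
grip_force: 0.0
```

>>> {"name": "arm_command", "arguments": {
  "rows": [
    [0, 0, 8, 0, 1],
    [0, 0, 2, 0, 1],
    [0, 0, 0, 0, 1],
    [0, 0, 0, 0, -1],
    [0, 0, 0, 0, -1],
    [0, 0, 0, 0, -1],
    [0, 0, 0, 0, -1],
    [0, 0, 0, 0, -1],
    [0, 0, 0, 0, -1],
    [0, 0, 0, 0, -1]
  ]
}}

```text
time: 36.03
tool_pos: [0.4395, 0.3052, 0.1222]
orientation: [[1.0, -0.017, 0.001], [-0.017, -1.0, 0.001], [0.001, -0.001, -1.0]]
ft_force: [-0.2, -0.4, 2.7]
finger_gap: 0.0522
grip_force: 63.7
```

>>> {"name": "arm_command", "arguments": {
  "rows": [
    [0, 0, -10, 0, -1],
    [0, 0, -35, 0, -1],
    [0, 0, -35, -0.012, -1],
    [0, 10, 0, -0.013, -1],
    [2, 25, 0, 0, -1],
    [2.2, 38, 0, 0, -1],
    [2.2, 40, 0, 0, -1],
    [2.2, 40, 0, 0, -1],
    [2.2, 40, 0, 0, -1],
    [2.2, 40, 0, 0, -1]
  ]
}}

```text
time: 36.87
tool_pos: [0.4532, 0.0704, 0.2021]
orientation: [[1.0, 0.009, -0.0], [0.009, -1.0, -0.0], [-0.0, 0.0, -1.0]]
ft_force: [0.4, 0.1, -1.6]
finger_gap: 0.0518
grip_force: 63.4
```

>>> {"name": "arm_command", "arguments": {
  "rows": [
    [2.2, 40, 0, 0, -1],
    [2.2, 40, 0, 0, -1],
    [2.2, 40, 0, 0, -1],
    [2.2, 40, 0, 0, -1],
    [2.2, 40, 0, 0, -1],
    [2.2, 40, 0, 0, -1],
    [2.2, 40, 0, 0, -1],
    [2.2, 40, 0, 0, -1],
    [2, 26, 0, 0, -1],
    [0, 10, 0, 0, -1]
  ]
}}

```text
time: 37.7
tool_pos: [0.4762, -0.2875, 0.2021]
orientation: [[1.0, 0.005, 0.0], [0.005, -1.0, -0.001], [0.0, 0.001, -1.0]]
ft_force: [-0.3, -0.1, 0.0]
finger_gap: 0.0522
grip_force: 63.4
```

>>> {"name": "arm_command", "arguments": {
  "rows": [
    [0, 0, 0, 0, -1],
    [0, 0, 25, 0, -1],
    [0, 0, 35, 0, -1],
    [0, 0, 35, 0, -1],
    [0, 0, 15, 0, -1],
    [0, 0, 0, 0, -1],
    [0, 0, 0, 0, -1],
    [0, 0, 0, 0, -1],
    [0, 0, 0, 0, -1],
    [0, 0, 0, 0, -1]
  ]
}}

```text
time: 38.53
tool_pos: [0.478, -0.2843, 0.0941]
orientation: [[1.0, 0.009, 0.003], [0.009, -1.0, -0.002], [0.003, 0.002, -1.0]]
ft_force: [-0.5, 0.4, -0.0]
finger_gap: 0.0519
grip_force: 63.3
```

>>> {"name": "arm_command", "arguments": {
  "rows": [
    [-2, 0, 15, 0, -1],
    [-1, 0, 15, 0, -1],
    [0, 0, 5, 0, -1],
    [0, 0, 1, 0, -1],
    [0, 0, 1, 0, -1],
    [0, 0, 0, 0, -1],
    [0, 0, 0, 0, -1],
    [0, 0, 0, 0, -1],
    [0, 0, 0, 0, -1],
    [0, 0, 0, 0, -1]
  ]
}}

```text
time: 39.37
tool_pos: [0.4741, -0.2842, 0.0562]
orientation: [[1.0, 0.008, 0.001], [0.008, -1.0, -0.001], [0.001, 0.001, -1.0]]
ft_force: [-2.1, 1.2, 6.1]
finger_gap: 0.0523
grip_force: 64.1
```

>>> {"name": "arm_command", "arguments": {
  "rows": [
    [0, 0, 0, 0, 1],
    [0, 0, 0, 0, 1],
    [0, 0, 0, 0, 1],
    [0, 0, -20, 0, 1],
    [0, 0, -40, 0, 1],
    [0, 0, -40, 0, 1],
    [-31, 3.5, 0, 0, 1],
    [-31, 3.5, 0, 0, 1],
    [-31, 3.5, 0, 0, 1],
    [-31, 3.5, 0, 0.078, 1]
  ]
}}

```text
time: 40.2
tool_pos: [0.3486, -0.2988, 0.155]
orientation: [[0.998, -0.069, 0.001], [-0.069, -0.998, -0.001], [0.001, 0.001, -1.0]]
ft_force: [-1.1, -0.2, -0.1]
finger_gap: 0.0855
grip_force: 0.0
```

```bash
python3 - <<'E'
from h import *
im=robot.capture("top");sc=robot.capture("scene")
s=robot.read_state();print(s['time'],s['tool_pos'].round(4))
print(rects("plate1",lambda w:.054,pmin=.2))
for r in("plate1","case1"):print([(round(d['p'],2),np.round(d['xyz'],3).tolist()) for d in robot.landmark_of(r,"scene")])
a=cv2.resize(sc[280:370,145:255],(440,360),interpolation=cv2.INTER_CUBIC);b=cv2.resize(im[225:315,390:480],(360,360),interpolation=cv2.INTER_CUBIC)
cv2.imwrite("pics/c6.png",np.hstack([a,b])[:,:,::-1])
E
```

```text
40.3 [ 0.3458 -0.2982  0.154 ]
[(0.96, [474.1, -283.6], [474.5, -283.5], [110.0, 56.0], -0.3)]
[(0.74, [0.472, -0.285, 0.043]), (0.52, [0.481, -0.282, 0.027]), (0.51, [0.475, -0.284, 0.009]), (0.39, [0.794, -0.097, -0.005])]
[(0.88, [0.344, -0.299, 0.004]), (0.8, [0.639, 0.074, 0.01]), (0.36, [0.477, -0.285, -0.006]), (0.18, [0.473, -0.286, 0.016])]
```

View pics/c6.png

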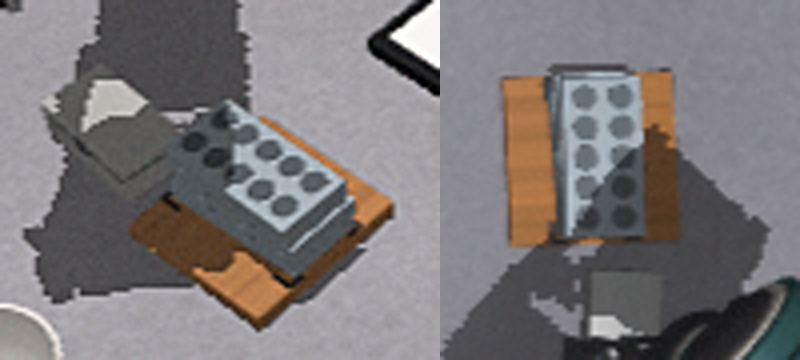

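Three plates are stacked. The middle one juts out a few mm toward +x, so I'll square that later. Next I'll grip the near case.

>>> {"name": "arm_command", "arguments": {
  "rows": [
    [2, 0, 35, 0, 1],
    [0, 0, 35, 0, 1],
    [0, 0, 35, 0, 1],
    [0, 0, 20, 0, 1],
    [0, 0, 8, 0, 1],
    [0, 0, 0, 0, 1],
    [0, 0, 0, 0, -1],
    [0, 0, 0, 0, -1],
    [0, 0, 0, 0, -1],
    [0, 0, 0, 0, -1]
  ]
}}

```text
time: 41.28
tool_pos: [0.3534, -0.3005, 0.024]
orientation: [[0.998, -0.07, 0.003], [-0.07, -0.998, -0.003], [0.004, 0.003, -1.0]]
ft_force: [1.3, 0.2, 3.7]
finger_gap: 0.0483
grip_force: 63.0
```

>>> {"name": "arm_command", "arguments": {
  "rows": [
    [0, 0, 0, 0, -1],
    [0, 0, 0, 0, -1],
    [0, 0, -15, 0, -1],
    [0, 0, -40, 0, -1],
    [0, 0, -40, 0, -1],
    [0, 0, -40, 0, -1],
    [0, 0, -40, 0, -1],
    [0, 0, -20, 0, -1],
    [0, 0, 0, 0, -1],
    [0, 0, 0, 0, -1]
  ]
}}

```text
time: 42.12
tool_pos: [0.3522, -0.2995, 0.2185]
orientation: [[0.998, -0.07, 0.003], [-0.07, -0.998, -0.003], [0.003, 0.003, -1.0]]
ft_force: [-0.5, 0.1, -2.3]
finger_gap: 0.0484
grip_force: 63.3
```

>>> {"name": "arm_command", "arguments": {
  "rows": [
    [0, 0, 0, -0.122, -1],
    [10.8, -39.4, 0, 0, -1],
    [10.8, -39.4, 0, 0, -1],
    [10.8, -39.4, 0, 0, -1],
    [10.8, -39.4, 0, 0, -1],
    [10.8, -39.4, 0, 0, -1],
    [10.8, -39.4, 0, 0, -1],
    [10.8, -39.4, 0, 0, -1],
    [10.8, -39.4, 0, 0, -1],
    [10.8, -39.4, 0, 0, -1]
  ]
}}

```text
time: 42.95
tool_pos: [0.428, 0.0621, 0.214]
orientation: [[0.999, 0.052, -0.004], [0.052, -0.999, -0.001], [-0.004, 0.0, -1.0]]
ft_force: [0.6, -0.6, -1.4]
finger_gap: 0.0483
grip_force: 63.3
```

>>> {"name": "arm_command", "arguments": {
  "rows": [
    [10.8, -39.4, 0, 0, -1],
    [10.8, -39.4, 0, 0, -1],
    [10.8, -39.4, 0, 0, -1],
    [10.8, -39.4, 0, 0, -1],
    [10.8, -39.4, 0, 0, -1],
    [10.8, -39.4, 0, 0, -1],
    [0, 0, 0, 0, -1],
    [0, 0, 0, 0, -1],
    [0, 0, 30, 0, -1],
    [0, 0, 20, 0, -1]
  ]
}}

```text
time: 43.78
tool_pos: [0.4814, 0.2984, 0.1643]
orientation: [[0.999, 0.052, -0.002], [0.052, -0.999, -0.002], [-0.002, 0.002, -1.0]]
ft_force: [0.4, -1.2, -3.5]
finger_gap: 0.0485
grip_force: 63.5
```

>>> {"name": "arm_command", "arguments": {
  "rows": [
    [0, 0, 15, 0, -1],
    [0, 0, 10, 0, -1],
    [0, 0, 0, 0, -1],
    [0, 0, 0, 0, -1],
    [0, 0, 0, 0, -1],
    [0, 0, 0, 0, -1],
    [0, 0, 0, 0, -1],
    [0, 0, 0, 0, -1],
    [0, 0, 0, 0, -1],
    [0, 0, 0, 0, -1]
  ]
}}

```text
time: 44.62
tool_pos: [0.4827, 0.2999, 0.1422]
orientation: [[0.999, 0.052, 0.001], [0.052, -0.999, 0.0], [0.001, -0.0, -1.0]]
ft_force: [0.2, 0.1, -2.4]
finger_gap: 0.0481
grip_force: 63.5
```

>>> {"name": "arm_command", "arguments": {
  "rows": [
    [0, 0, 5, 0, -1],
    [0, 0, 3, 0, -1],
    [0, 0, 0, 0, -1],
    [0, 0, 0, 0, 1],
    [0, 0, 0, 0, 1],
    [0, 0, 0, 0, 1],
    [0, 0, -15, 0, 1],
    [0, 0, -35, 0, 1],
    [-35, 0, 0, 0, 1],
    [-38, 0, 0, 0, -1]
  ]
}}

```text
time: 45.45
tool_pos: [0.4123, 0.2973, 0.1869]
orientation: [[0.999, 0.05, 0.006], [0.05, -0.999, 0.004], [0.006, -0.003, -1.0]]
ft_force: [-1.2, 0.4, 0.7]
finger_gap: 0.0756
grip_force: 0.0
```

>>> {"name": "arm_command", "arguments": {
  "rows": [
    [0, 0, 0, 0, -1],
    [0, 0, 0, 0, -1],
    [0, 0, 0, 0, -1],
    [0, 0, 0, 0, -1],
    [0, 0, 25, 0, -1],
    [0, 0, 20, 0, -1],
    [0, 0, 5, 0, -1],
    [0, 0, 0, 0, -1],
    [0, 0, 0, 0, -1],
    [0, 0, 0, 0, -1]
  ]
}}

```text
time: 46.28
tool_pos: [0.4108, 0.2965, 0.135]
orientation: [[0.999, 0.052, 0.002], [0.052, -0.999, 0.001], [0.002, -0.001, -1.0]]
ft_force: [0.3, -0.2, -0.2]
finger_gap: 0.0002
grip_force: 0.0
```

```bash
python3 - <<'E'
from h import *
im=robot.capture("top");sc=robot.capture("scene")
s=robot.read_state();print(s['time'],s['tool_pos'].round(4))
a=cv2.resize(sc[160:250,300:410],(440,360),interpolation=cv2.INTER_CUBIC);b=cv2.resize(im[225:315,165:255],(360,360),interpolation=cv2.INTER_CUBIC)
cv2.imwrite("pics/c7.png",np.hstack([a,b])[:,:,::-1])
E
```

```text
46.3833 [0.4107 0.2966 0.1352]
```

View pics/c7.png

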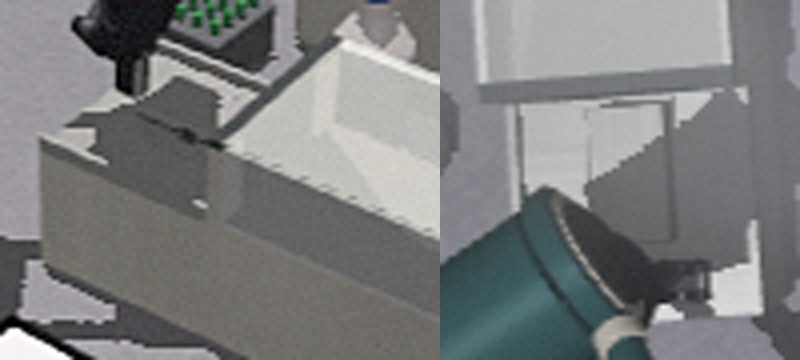

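The case is centred before the opening at about (628,170) of the crop, with the fingers behind it. Pushing now.

>>> {"name": "arm_command", "arguments": {
  "rows": [
    [8, 0, 0, 0, -1],
    [10, 0, 0, 0, -1],
    [12, 0, 0, 0, -1],
    [12, 0, 0, 0, -1],
    [12, 0, 0, 0, -1],
    [12, 0, 0, 0, -1],
    [12, 0, 0, 0, -1],
    [12, 0, 0, 0, -1],
    [8, 0, 0, 0, -1],
    [0, 0, 0, 0, -1]
  ]
}}

```text
time: 47.22
tool_pos: [0.5099, 0.3012, 0.1339]
orientation: [[0.999, 0.051, 0.002], [0.051, -0.999, 0.0], [0.002, -0.0, -1.0]]
ft_force: [0.0, -0.3, 1.0]
finger_gap: -0.0003
grip_force: 0.0
```

>>> {"name": "arm_command", "arguments": {
  "rows": [
    [8, 0, 0, 0, -1],
    [5, 0, 0, 0, -1],
    [0, 0, 0, 0, -1],
    [0, 0, 0, 0, -1],
    [-20, 0, 0, 0, -1],
    [-30, 0, 0, 0, -1],
    [0, 0, -20, 0, -1],
    [0, 0, -40, 0, -1],
    [0, 30, 0, 0, 1],
    [0, 40, 0, 0, 1]
  ]
}}

```text
time: 48.05
tool_pos: [0.4762, 0.2317, 0.1975]
orientation: [[0.998, 0.057, 0.007], [0.057, -0.998, 0.004], [0.007, -0.003, -1.0]]
ft_force: [0.6, -0.3, 0.3]
finger_gap: 0.0235
grip_force: 0.0
```

```bash
python3 - <<'E'
from h import *
im=robot.capture("top")
s=robot.read_state();print(s['time'],s['tool_pos'].round(4))
print(rects("case1",lambda w:.03,pmin=.2))
cv2.imwrite("pics/t8.png",im[:,:,::-1][90:340,130:470])
E
```

```text
48.1 [0.475  0.2233 0.1954]
[]
```

View pics/t8.png

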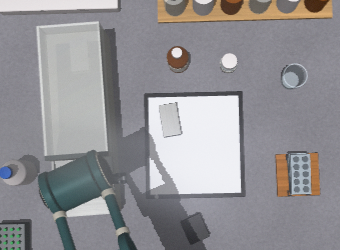

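The case has gone into the tub, showing faintly at (80,75), and the landing is clear. Next is the case on the light table.

>>> {"name": "arm_command", "arguments": {
  "rows": [
    [0, 0, -25, 0, 1],
    [0, 30, 0, 0, 1],
    [25.3, 26, 0, 0, 1],
    [25.3, 26, 0, 0, 1],
    [25.3, 26, 0, 0, 1],
    [25.3, 26, 0, 0, 1],
    [25.3, 26, 0, 0, 1],
    [25.3, 0, 0, -0.098, 1],
    [0, 0, 0, 0, 1],
    [0, 0, 0, 0, 1]
  ]
}}

```text
time: 48.98
tool_pos: [0.6347, 0.0773, 0.2179]
orientation: [[0.989, 0.148, -0.001], [0.148, -0.989, 0.0], [-0.001, -0.001, -1.0]]
ft_force: [0.2, 0.6, -0.0]
finger_gap: 0.0851
grip_force: 0.0
```

```bash
python3 - <<'E'
from h import *
im=robot.capture("top");robot.capture("scene")
s=robot.read_state();print(s['time'],s['tool_pos'].round(4),s['orientation'][:2,0])
print(rects("case1",lambda w:.032 if abs(w[1])<.2 else .03,pmin=.2))
for c in("top","scene"):print([(round(d['p'],2),np.round(d['xyz'],3).tolist()) for d in robot.landmark_of("case1",c)])
m=[d for d in robot.regions_of("case1","scene")]
E
```

```text
49.0833 [0.6332 0.078  0.2181] [0.98879124 0.14929498]
[(0.63, [617.1, 69.2], [612.5, 66.8], [55.0, 51.0], 8.0)]
[(0.55, [0.633, 0.069, 0.011])]
[(0.64, [0.639, 0.074, 0.01])]
```

>>> {"name": "arm_command", "arguments": {
  "rows": [
    [1, 6, 35, 0, 1],
    [0, 0, 35, 0, 1],
    [0, 0, 35, 0, 1],
    [0, 0, 35, 0, 1],
    [0, 0, 30, 0, 1],
    [0, 0, 10, 0, 1],
    [0, 0, 0, 0, 1],
    [0, 0, 0, 0, 1],
    [0, 0, 0, 0, 1],
    [0, 0, 0, 0, 1]
  ]
}}

```text
time: 50.12
tool_pos: [0.6384, 0.0719, 0.042]
orientation: [[0.989, 0.15, 0.005], [0.15, -0.989, 0.0], [0.005, 0.0, -1.0]]
ft_force: [0.5, -0.5, -0.4]
finger_gap: 0.0852
grip_force: 0.0
```

>>> {"name": "arm_command", "arguments": {
  "rows": [
    [0, 0, 4, 0, 1],
    [0, 0, 0, 0, 1],
    [0, 0, 0, 0, -1],
    [0, 0, 0, 0, -1],
    [0, 0, 0, 0, -1],
    [0, 0, 0, 0, -1],
    [0, 0, 0, 0, -1],
    [0, 0, 0, 0, -1],
    [0, 0, 0, 0, -1],
    [0, 0, -15, 0, -1]
  ]
}}

```text
time: 50.95
tool_pos: [0.633, 0.0713, 0.0464]
orientation: [[0.989, 0.15, -0.007], [0.15, -0.989, -0.001], [-0.007, -0.0, -1.0]]
ft_force: [-1.1, -0.8, -3.0]
finger_gap: 0.048
grip_force: 64.0
```

>>> {"name": "arm_command", "arguments": {
  "rows": [
    [0, 0, -40, 0, -1],
    [0, 0, -40, 0, -1],
    [0, 0, -40, 0, -1],
    [0, 0, -40, 0, -1],
    [0, 0, -30, 0.098, -1],
    [0, 0, 0, 0, -1],
    [0, 0, 0, 0, -1],
    [0, 0, 0, 0, -1],
    [0, 0, 0, 0, -1],
    [0, 0, 0, 0, -1]
  ]
}}

```text
time: 51.78
tool_pos: [0.6342, 0.0715, 0.2364]
orientation: [[0.999, 0.053, -0.006], [0.053, -0.999, -0.0], [-0.006, 0.0, -1.0]]
ft_force: [0.6, -0.2, -2.1]
finger_gap: 0.0485
grip_force: 64.0
```

>>> {"name": "arm_command", "arguments": {
  "rows": [
    [-20.1, -33.7, 0, 0, -1],
    [-20.1, -33.7, 0, 0, -1],
    [-20.1, -33.7, 0, 0, -1],
    [-20.1, -33.7, 0, 0, -1],
    [-20.1, -33.7, 0, 0, -1],
    [-20.1, -33.7, 0, 0, -1],
    [-20.1, -33.7, 0, 0, -1],
    [0, 0, 0, 0, -1],
    [0, 0, 0, 0, -1],
    [0, 0, 30, 0, -1]
  ]
}}

```text
time: 52.62
tool_pos: [0.4866, 0.302, 0.215]
orientation: [[0.998, 0.054, 0.01], [0.054, -0.999, 0.005], [0.01, -0.004, -1.0]]
ft_force: [1.7, 1.0, -0.3]
finger_gap: 0.0483
grip_force: 64.1
```

>>> {"name": "arm_command", "arguments": {
  "rows": [
    [0, 0, 35, 0, -1],
    [0, 0, 20, 0, -1],
    [0, 0, 8, 0, -1],
    [0, 0, 0, 0, -1],
    [0, 0, 0, 0, -1],
    [0, 0, 0, 0, -1],
    [0, 0, 0, 0, -1],
    [0, 0, 0, 0, -1],
    [0, 0, 0, 0, -1],
    [0, 0, 0, 0, -1]
  ]
}}

```text
time: 53.45
tool_pos: [0.4824, 0.2993, 0.152]
orientation: [[0.999, 0.051, -0.003], [0.051, -0.999, 0.001], [-0.003, -0.001, -1.0]]
ft_force: [-17.6, -4.4, 31.0]
finger_gap: 0.0482
grip_force: 93.3
```

>>> {"name": "arm_command", "arguments": {
  "rows": [
    [0, 0, -10, 0, -1],
    [0, 0, -20, 0, -1],
    [-10, 0, -20, 0, -1],
    [-20, 0, 0, 0, -1],
    [0, 0, 0, 0, -1],
    [0, 0, 0, 0, -1],
    [0, 0, 0, 0, -1],
    [0, 0, 0, 0, -1],
    [0, 0, 0, 0, -1],
    [0, 0, 0, 0, -1]
  ]
}}

```text
time: 54.28
tool_pos: [0.4535, 0.298, 0.1961]
orientation: [[0.999, 0.052, -0.001], [0.052, -0.999, -0.001], [-0.001, 0.001, -1.0]]
ft_force: [-0.5, -0.1, -1.7]
finger_gap: 0.0485
grip_force: 89.4
```

```bash
python3 - <<'E'
from h import *
im=robot.capture("top");sc=robot.capture("scene")
s=robot.read_state();print(s['time'],s['tool_pos'].round(4),s['ft_force'].round(1),s['finger_gap'])
for c in("top","scene"):
  for f in("boxes_of","landmark_of"):print(c,f,[(round(d['p'],2),np.round(d['xyz'],3).tolist()) for d in getattr(robot,f)("case1",c)])
a=cv2.resize(sc[130:270,290:500],(450,300),interpolation=cv2.INTER_CUBIC)
a=np.vstack([a,cv2.resize(im[225:315,165:300],(450,300),interpolation=cv2.INTER_CUBIC)])
b=cv2.resize(im[100:320,150:275],(341,600),interpolation=cv2.INTER_CUBIC)
cv2.imwrite("pics/c9.png",np.hstack([a,b])[:,:,::-1])
E
```

```text
54.3833 [0.4534 0.2982 0.1964] [-0.2  0.3 -1.9] 0.048301212596386714
top boxes_of [(0.75, [0.481, 0.28, 0.232])]
top landmark_of [(0.71, [0.476, 0.296, 0.193])]
scene boxes_of [(0.54, [0.485, 0.279, 0.222])]
scene landmark_of [(0.72, [0.477, 0.304, 0.186]), (0.23, [0.48, -0.28, 0.03])]
```

View pics/c9.png

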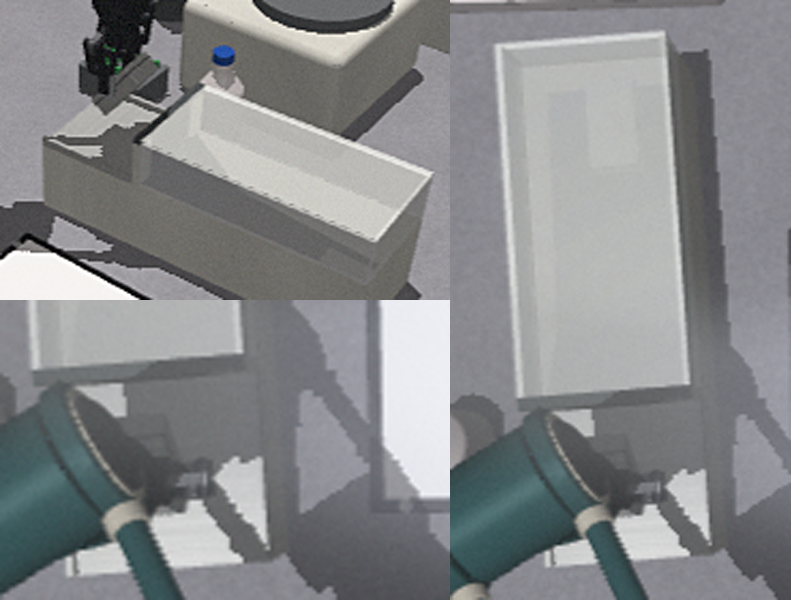

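Case 1 lies in the tub at (610,125). The held case sits about 23 mm ahead of the fingers and pitched nose-up: it struck the lintel. I'll set it down further back, letting the landing level it.

>>> {"name": "arm_command", "arguments": {
  "rows": [
    [-12, 0, 20, 0, -1],
    [0, 0, 20, 0, -1],
    [0, 0, 5, 0, -1],
    [0, 0, 0, 0, -1],
    [0, 0, 2, 0, -1],
    [0, 0, 2, 0, -1],
    [0, 0, 2, 0, -1],
    [0, 0, 0, 0, -1],
    [0, 0, 0, 0, -1],
    [0, 0, 0, 0, -1]
  ]
}}

```text
time: 55.42
tool_pos: [0.4423, 0.298, 0.152]
orientation: [[0.999, 0.053, 0.002], [0.053, -0.999, 0.001], [0.002, -0.001, -1.0]]
ft_force: [-9.6, -6.6, 28.7]
finger_gap: 0.0484
grip_force: 92.7
```

>>> {"name": "arm_command", "arguments": {
  "rows": [
    [0, 0, -3, 0, -1],
    [0, 0, 0, 0, -1],
    [0, 0, 0, 0, 0.6],
    [0, 0, 0, 0, 0.6],
    [0, 0, 0, 0, 0.6],
    [0, 0, 0, 0, 1],
    [0, 0, -25, 0, 1],
    [0, 0, -40, 0, 1],
    [0, 30, -40, 0, 1],
    [0, 40, 0, 0, 1]
  ]
}}

```text
time: 56.25
tool_pos: [0.4487, 0.2363, 0.2551]
orientation: [[0.998, 0.056, 0.012], [0.056, -0.998, 0.007], [0.012, -0.006, -1.0]]
ft_force: [1.6, 0.3, 0.6]
finger_gap: 0.0854
grip_force: 0.0
```

>>> {"name": "arm_command", "arguments": {
  "rows": [
    [0, 40, 0, 0, 1],
    [0, 40, 0, 0, 1],
    [0, 40, 0, 0, 1],
    [0, 40, 0, 0, 1],
    [0, 0, 0, 0, -1],
    [0, 0, 0, 0, -1],
    [0, 0, 0, 0, -1],
    [0, 0, 0, 0, -1],
    [0, 0, 0, 0, -1],
    [0, 0, 0, 0, -1]
  ]
}}

```text
time: 57.08
tool_pos: [0.4529, 0.0742, 0.247]
orientation: [[0.998, 0.055, -0.0], [0.055, -0.998, 0.0], [-0.0, -0.0, -1.0]]
ft_force: [-0.4, 0.5, -0.1]
finger_gap: 0.0124
grip_force: 0.0
```

```bash
python3 - <<'E'
from h import *
im=robot.capture("top");sc=robot.capture("scene")
s=robot.read_state();print(s['time'],s['tool_pos'].round(4),s['ft_force'].round(1),s['finger_gap'])
for c in("top","scene"):
  for f in("boxes_of","landmark_of"):print(c,f,[(round(d['p'],2),np.round(d['xyz'],3).tolist()) for d in getattr(robot,f)("case1",c)])
print(rects("case1",lambda w:.13,pmin=.2))
g=im[248:310:3,180:250:3].mean(2).astype(int)
for r in g:print(*[f"{v:3d}" for v in r])
E
```

```text
57.1833 [0.4529 0.074  0.247 ] [ 0.1 -0.4  0.1] 0.0004179390887461824
top boxes_of [(0.63, [0.487, 0.297, 0.142])]
top landmark_of [(0.56, [0.486, 0.299, 0.112]), (0.34, [0.479, -0.287, 0.04]), (0.21, [0.459, -0.491, -0.002])]
scene boxes_of [(0.81, [0.475, 0.287, 0.137]), (0.31, [0.476, -0.289, 0.058])]
scene landmark_of [(0.51, [0.488, 0.305, 0.106]), (0.23, [0.794, -0.095, -0.004])]
[(0.87, [486.7, 300.1], [486.2, 300.4], [92.0, 55.0], 2.7)]
120 119 119 119 121 123 122 117 115 112 110 119 148 168 117 194 196 197 197 199 190 120 118 118
136 147 182 184 182 183 188 168 183 183 185 186 189 180 121 196 196 197 195 196 191 119 118 116
145 165 182 184 188 189 187 175 183 183 184 187 188 183 118 196 195 196 195 195 192 119 119 118
141 166 181 183 184 189 188 166 183 185 187 186 190 186 117 196 195 194 194 194 191 116 120 115
143 171 183 184 188 188 189 190 188 189 188 188 189 191 118 197 196 197 197 197 194 115 119 116
141 171 183 186 188 190 189 189 188 191 188 190 192 194 113 200 200 197 197 196 193 124 117 114
140 177 186 188 187 189 190 179 190 190 192 191 196 193 109 199 196 199 199
[... 664 characters left out ...]
 207 205 203 201 198 107  92
142 157 126 200 201 200 201 200 202 201 203 204 204 205 204 206 207 209 210 207 212 207 102  96
136 154 125 202 201 206 204 207 209 208 207 207 207 210 208 205 204 204 203 201 203 210  97  94
137 146 152 200 201 202 201 202 207 208 207 211 212 213 211 211 207 207 208 207 206 210  93  93
139 149 178 200 202 202 201 202 205 211 211 211 211 210 209 209 208 208 208 209 209 211  89  92
132 148 177 200 203 208 205 206 207 206 210 213 215 214 214 215 216 213 214 208 208 211  94 139
140 140 181 201 202 203 207 207 205 210 209 192 175 171 155 141 135 138 135 136 136 136 136 138
140 136 139 137 139 136 140 141 138 141 138 138 133 135 138 142 134 138 137 136 138 135 130 136
```

The case is flat on the landing at (0.487, 0.300), square to the opening. I'll go behind it and push.

>>> {"name": "arm_command", "arguments": {
  "rows": [
    [-5.2, -37.4, 0, 0, -1],
    [-5.2, -37.4, 0, 0, -1],
    [-5.2, -37.4, 0, 0, -1],
    [-5.2, -37.4, 0, 0, -1],
    [-5.2, -37.4, 0, 0, -1],
    [-5.2, -37.4, 0, 0, -1],
    [0, 0, 0, 0, -1],
    [0, 0, 0, 0, -1],
    [0, 0, 35, 0, -1],
    [0, 0, 25, 0, -1]
  ]
}}

```text
time: 58.27
tool_pos: [0.4111, 0.2951, 0.1873]
orientation: [[0.999, 0.052, 0.003], [0.052, -0.999, 0.001], [0.003, -0.001, -1.0]]
ft_force: [-0.9, -0.1, -0.7]
finger_gap: -0.0001
grip_force: 0.0
```

>>> {"name": "arm_command", "arguments": {
  "rows": [
    [0, 0, 25, 0, -1],
    [0, 0, 20, 0, -1],
    [0, 0, 7, 0, -1],
    [0, 0, 0, 0, -1],
    [0, 0, 0, 0, -1],
    [0, 0, 0, 0, -1],
    [0, 0, 0, 0, -1],
    [0, 0, 0, 0, -1],
    [0, 0, 0, 0, -1],
    [0, 0, 0, 0, -1]
  ]
}}

```text
time: 59.1
tool_pos: [0.4104, 0.2957, 0.1359]
orientation: [[0.999, 0.052, 0.001], [0.052, -0.999, 0.001], [0.001, -0.001, -1.0]]
ft_force: [-0.9, 0.6, -0.1]
finger_gap: -0.0001
grip_force: 0.0
```

>>> {"name": "arm_command", "arguments": {
  "rows": [
    [8, 0, 0, 0, -1],
    [10, 0, 0, 0, -1],
    [12, 0, 0, 0, -1],
    [12, 0, 0, 0, -1],
    [12, 0, 0, 0, -1],
    [12, 0, 0, 0, -1],
    [12, 0, 0, 0, -1],
    [12, 0, 0, 0, -1],
    [8, 0, 0, 0, -1],
    [0, 0, 0, 0, -1]
  ]
}}

```text
time: 59.93
tool_pos: [0.5104, 0.3006, 0.1353]
orientation: [[0.999, 0.051, 0.002], [0.051, -0.999, 0.0], [0.002, -0.0, -1.0]]
ft_force: [0.0, 0.4, 0.8]
finger_gap: 0.0003
grip_force: 0.0
```

>>> {"name": "arm_command", "arguments": {
  "rows": [
    [8, 0, 0, 0, -1],
    [5, 0, 0, 0, -1],
    [0, 0, 0, 0, -1],
    [0, 0, 0, 0, -1],
    [-20, 0, 0, 0, -1],
    [-30, 0, 0, 0, -1],
    [0, 0, -40, 0, -1],
    [0, 0, -40, 0, -1],
    [0, 38, 0, 0, -1],
    [0, 38, 0, 0, -1]
  ]
}}

```text
time: 60.77
tool_pos: [0.4768, 0.2242, 0.2191]
orientation: [[0.998, 0.057, 0.007], [0.057, -0.998, 0.003], [0.007, -0.003, -1.0]]
ft_force: [0.6, -0.6, -0.2]
finger_gap: -0.0001
grip_force: 0.0
```

>>> {"name": "arm_command", "arguments": {
  "rows": [
    [0, 38, 0, 0, -1],
    [0, 38, 0, 0, -1],
    [0, 38, 0, 0, -1],
    [0, 38, 0, 0, -1],
    [0, 0, 0, 0, -1],
    [0, 0, 0, 0, -1],
    [0, 0, 0, 0, -1],
    [0, 0, 0, 0, -1],
    [0, 0, 0, 0, -1],
    [0, 0, 0, 0, -1]
  ]
}}

```text
time: 61.6
tool_pos: [0.4828, 0.0721, 0.2151]
orientation: [[0.999, 0.054, -0.0], [0.054, -0.999, 0.0], [-0.0, -0.0, -1.0]]
ft_force: [-0.0, 0.6, 0.8]
finger_gap: -0.0002
grip_force: 0.0
```

```bash
cat > chk.py <<'E'
from h import *
im=robot.capture("top");sc=robot.capture("scene")
s=robot.read_state();print(s['time'],s['tool_pos'].round(4),s['orientation'][:2,0].round(3),s['finger_gap'])
for t in("case1","plate1","flap"):
 for c in("top","scene"):
  for f in("boxes_of","landmark_of"):print(t,c,f,[(round(d['p'],2),np.round(d['xyz'],3).tolist()) for d in getattr(robot,f)(t,c)])
print(rects("plate1",lambda w:.054,pmin=.2))
g=im[110:248:6,168:244:4].mean(2).astype(int)
for r in g:print(*[f"{v:3d}" for v in r])
E
python3 chk.py
```

```text
61.7 [0.4829 0.0719 0.2151] [0.999 0.054] 0.00022657552616579555
case1 top boxes_of []
case1 top landmark_of []
case1 scene boxes_of [(0.34, [0.496, -0.322, 0.016])]
case1 scene landmark_of []
plate1 top boxes_of [(0.97, [0.48, -0.286, 0.058]), (0.65, [0.502, -0.262, 0.045])]
plate1 top landmark_of [(0.97, [0.48, -0.285, 0.043]), (0.65, [0.479, -0.283, 0.028]), (0.6, [0.472, -0.28, 0.011]), (0.35, [0.457, 0.301, 0.108])]
plate1 scene boxes_of [(0.68, [0.477, -0.29, 0.057]), (0.51, [0.496, -0.308, 0.018]), (0.44, [0.535, -0.304, 0.038])]
plate1 scene landmark_of [(0.72, [0.481, -0.282, 0.028]), (0.63, [0.471, -0.286, 0.04]), (0.48, [0.474, -0.286, 0.013])]
flap top boxes_of [(0.48, [0.634, 0.299, 0.182])]Traceback (most recent call last):
  File "chk.py", line 6, in <module>
    for f in("boxes_of","landmark_of"):print(t,c,f,[(round(d['p'],2),np.round(d['xyz'],3).tolist()) for d in getattr(robot,f)(t,c)])
                                                                                                             ~~~~~~~~~~~~~~~~^^^^^
ValueError: it knows: beaker, board, board_top, case, dishbowl, hatch, jar, landing, lighttable, plate, reagent, sill, washbottle
```

>>> {"name": "arm_command", "arguments": {
  "rows": [
    [0, 0, 0, 0.046, -1],
    [10, 40, 0, 0, -1],
    [10, 40, 0, 0, -1],
    [10, 40, 0, 0, -1],
    [10, 40, 0, 0, -1],
    [10, 40, 0, 0, -1],
    [10, 40, 0, 0, -1],
    [10, 40, 0, 0, -1],
    [10, 40, 0, 0, -1],
    [10, 37, 0, 0, -1]
  ]
}}

```text
time: 62.98
tool_pos: [0.5752, -0.2882, 0.215]
orientation: [[1.0, 0.005, 0.0], [0.005, -1.0, -0.0], [0.0, 0.0, -1.0]]
ft_force: [-0.0, 1.2, 0.1]
finger_gap: 0.0001
grip_force: 0.0
```

>>> {"name": "arm_command", "arguments": {
  "rows": [
    [0, 0, 0, 0, -1],
    [0, 0, 0, 0, -1],
    [0, 0, 35, 0, -1],
    [0, 0, 40, 0, -1],
    [0, 0, 40, 0, -1],
    [0, 0, 40, 0, -1],
    [0, 0, 25, 0, -1],
    [0, 0, 5, 0, -1],
    [0, 0, 0, 0, -1],
    [0, 0, 0, 0, -1]
  ]
}}

```text
time: 63.82
tool_pos: [0.5761, -0.2851, 0.0315]
orientation: [[1.0, 0.007, 0.001], [0.007, -1.0, -0.001], [0.001, 0.001, -1.0]]
ft_force: [-0.1, -0.2, 0.6]
finger_gap: -0.0001
grip_force: 0.0
```

```bash
python3 - <<'E'
from h import *
im=robot.capture("top");o=cv2.imread("pics/top0.png")[:,:,::-1]
s=robot.read_state();print(s['time'],s['tool_pos'].round(4),s['orientation'][:2,0].round(3))
d=np.abs(im.astype(int)-o).mean(2)
print("tub diff");
for r in d[112:310:6,166:246:4].astype(int):print(*[f"{v:3d}" for v in r])
E
```

```text
63.8667 [ 0.5771 -0.2859  0.0328] [1.    0.007]
tub diff
  7   3   5   3   8   5   1   3   4   2   5   7   6   9   8   8   5   4   5   6
  7   4   7   5   9   6   4   8   7   4   5   8   7   5   4   5   4   7   8   4
  3   6   8   5   8   5   8   7   6   5   5   5   8   8   6   6   4   6   6   4
  6   7   7   8   6   5   8   7   8   9   9   5   6   9   5   6   6   3   3   4
  4   7   5   5   9   4   4   8   6  15  15  13  16   9   5   7   5   8   1   3
  5   8   5   8   6   8   7   8   6  17  16  15  14   9   4   6   4   4   2   2
  7   6   3   7   4   4   7   9   5  14  16  18  15  12   8   8   7   3   5   4
  3   7   4   8   5   5   5   7   9  15  12  12  16  14   3   9   9   3   1   7
  6   7   8   5  12   9   2   7   7  16  14  11  10   8   5   6   5   2   2   2
  9   9   5   6  10   6   8   8  14  15  16  14   5   6   7   5   6   3   1   3
  7   7  10   3   6   8   7   8  15  16  17  16   9   5   6   8   7   2   6   5
  8   6   8   5   7   9  10   8  17  14  14  14   7   7   6   7   8   5   5   8
  4   7   7   8   5   7   7  11  16  11  15  15  11  10   8   9   6   5   4   2
  8
[... 896 characters left out ...]
   8   8   8  11   6  11  12  10  10   8  10   6   7   8   6
  4   4   7   6   5   6   8   9  10  45  82  83  77  77  56   9   8   8   9   7
  6   8   5   7   5   8  10   8   8  32  68  26  66  60  63  12   7   9  10   9
  7   4   7   6   8   4  10   5   8  24  67  20  70  53  66   8   9   9   7   8
  2   4   4  10   5   5  10   9   6  18  94  23  26  21 104   8   9   8   9  10
  4   6   6   4   8   7   7  11   8  17  80  24  70  35  77   8   8  10   6   9
  5   5   3   7   7   6   6   9   9  38  90  27  89  72  82   8   8   8   7   7
  5   7   6   5   5   8  10   7  10  37  86  20  85  68  83   8   8   7   7   8
  7   8   4   5   4   5   7  10   5  24  16  11  12  23  32   8   9   4   5   6
```

Both cases lie in the tub: the changed area is two case lengths long. The landing is clear. Now I'll flush the pile's far end.

>>> {"name": "arm_command", "arguments": {
  "rows": [
    [-15, 1, 0, 0, -1],
    [-10, 1, 0, 0, -1],
    [-4, 0, 0, 0, -1],
    [-3, 0, 0, 0, -1],
    [-3, 0, 0, 0, -1],
    [-2, 0, 0, 0, -1],
    [-1, 0, 0, 0, -1],
    [0, 0, 0, 0, -1],
    [0, 0, 0, 0, -1],
    [0, 0, 0, 0, -1]
  ]
}}

```text
time: 64.7
tool_pos: [0.5376, -0.2879, 0.0302]
orientation: [[1.0, 0.006, 0.001], [0.006, -1.0, -0.0], [0.001, 0.0, -1.0]]
ft_force: [1.3, 0.3, 0.7]
finger_gap: 0.0001
grip_force: 0.8
```

```bash
sed -i 's/,"flap"//;/^g=/,$d' chk.py; python3 chk.py
```

```text
64.8 [ 0.5375 -0.2878  0.0301] [1.    0.007] 7.89116407318903e-05
case1 top boxes_of []
case1 top landmark_of [(0.22, [0.53, 0.302, 0.111])]
case1 scene boxes_of [(0.43, [0.803, -0.108, 0.05])]
case1 scene landmark_of [(0.74, [0.473, -0.281, 0.007])]
plate1 top boxes_of [(0.66, [0.636, 0.3, 0.183]), (0.51, [0.49, -0.299, 0.062])]
plate1 top landmark_of [(0.78, [0.47, -0.289, 0.042]), (0.44, [0.475, -0.28, 0.01]), (0.39, [0.53, 0.304, 0.114])]
plate1 scene boxes_of [(0.85, [0.439, -0.295, 0.058]), (0.44, [0.478, -0.307, 0.021]), (0.41, [0.461, -0.305, 0.035])]
plate1 scene landmark_of [(0.77, [0.464, -0.284, 0.041]), (0.49, [0.472, -0.282, 0.012]), (0.43, [0.473, -0.279, 0.028]), (0.28, [0.803, 0.041, 0.001])]
[(0.51, [491.7, -288.2], [484.8, -291.2], [78.0, 38.0], 40.9)]
```

Contact force is only 1.3 N. I'll back off, lift, and check.

>>> {"name": "arm_command", "arguments": {
  "rows": [
    [15, 0, 0, 0, -1],
    [25, 0, 0, 0, -1],
    [0, 0, -30, 0, -1],
    [0, 0, -40, 0, -1],
    [0, 0, -40, 0, -1],
    [0, 0, -40, 0, -1],
    [0, -40, 0, 0, -1],
    [0, -40, 0, 0, -1],
    [0, -40, 0, 0, -1],
    [0, -40, 0, 0, -1]
  ]
}}

```text
time: 66.08
tool_pos: [0.575, -0.1262, 0.18]
orientation: [[1.0, 0.005, -0.001], [0.005, -1.0, 0.0], [-0.001, -0.0, -1.0]]
ft_force: [1.2, 0.6, -0.5]
finger_gap: -0.0001
grip_force: 0.0
```

>>> {"name": "arm_command", "arguments": {
  "rows": [
    [0, -40, 0, 0, -1],
    [0, -40, 0, 0, -1],
    [0, 0, 0, 0, -1],
    [0, 0, 0, 0, -1],
    [0, 0, 0, 0, -1],
    [0, 0, 0, 0, -1],
    [0, 0, 0, 0, -1],
    [0, 0, 0, 0, -1],
    [0, 0, 0, 0, -1],
    [0, 0, 0, 0, -1]
  ]
}}

```text
time: 66.92
tool_pos: [0.5756, -0.0484, 0.18]
orientation: [[1.0, 0.005, -0.0], [0.005, -1.0, -0.0], [-0.0, 0.0, -1.0]]
ft_force: [-0.7, 1.1, -0.0]
finger_gap: -0.0002
grip_force: 0.0
```

```bash
python3 chk.py; python3 chk.py|grep plate1.*landm; python3 - <<'E'
from h import *
im=robot.capture("top"); print(blob(im,400,235,455,300,blue,.060))
E
```

```text
67.0167 [ 0.5757 -0.048   0.1801] [1.    0.006] 9.27320538115271e-06
case1 top boxes_of []
case1 top landmark_of []
case1 scene boxes_of []
case1 scene landmark_of []
plate1 top boxes_of [(0.64, [0.498, -0.26, 0.043]), (0.6, [0.472, -0.284, 0.06])]
plate1 top landmark_of [(0.89, [0.471, -0.288, 0.041]), (0.6, [0.469, -0.28, 0.011]), (0.57, [0.469, -0.282, 0.031])]
plate1 scene boxes_of [(0.79, [0.47, -0.289, 0.058]), (0.63, [0.524, -0.304, 0.038]), (0.46, [0.501, -0.307, 0.022])]
plate1 scene landmark_of [(0.76, [0.466, -0.283, 0.042]), (0.68, [0.473, -0.28, 0.013]), (0.4, [0.458, 0.298, 0.11])]
[(0.71, [466.9, -282.6], [467.3, -282.9], [107.0, 55.0], -2.0)]
plate1 top landmark_of [(0.63, [0.469, -0.287, 0.039]), (0.51, [0.47, -0.287, 0.03]), (0.46, [0.469, -0.281, 0.012])]
plate1 scene landmark_of [(0.91, [0.463, -0.285, 0.04]), (0.72, [0.475, -0.276, 0.025]), (0.5, [0.455, 0.299, -0.004]), (0.44, [0.469, -0.282, 0.009])]
([468.5, -278.3], [113.0, 60.0], -0.3)
```

```bash
python3 -c "
from station import robot
print(robot.hand_in())"
```

```text
the job is handed in; nothing more can be done
None
```

I handed the job in: all three plates are stacked squarely on the board and both cases are in the tub, though the result of the judging wasn't shown to me; I found no fourth plate or third case, and the flap looked closed but I couldn't measure its angle.

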